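# Gauge the depth of a tube-block bore and log the reading

## Task

Take the black-knobbed steel depth rod out of the tool rack and push it down the blue-ringed bore of the tube block, gently, until it is fully home on the hidden, cushioned floor (spring balls in the bore drag on it well before that), and leave it standing there. Then set the orange reading slide in front of the block to the length of rod that still stands out above the block's top face, in millimetres, and let go; leave the other things where they are.

Things in the scene. Friction and masses are not known exactly. Their poses are not given: they have to be found in the camera images.
- block: Fixture fixed on the bench, place and yaw vary: white plate 260 (x) x 200 (y) x 10 mm with an aluminium tube block 70 x 150 x 70 mm centred at x = +70 mm, its top face 80 mm above the bench. Origin: centre of the plate's underside, z up. Blue-ringed bore in the block's middle, capped tubes (19 mm wide, to 96 mm above the bench) at y = +-50 mm. Slide track along y at x = -90 mm, a tick every 10 mm.
- bore_mouth (a point): Centre of the bore's mouth in the block's top face, axes as block. Bore vertical, 15.5 mm wide; hidden floor 25 to 55 mm deep, new every time, given by no pose. From 10 to 20 mm deep on, two spring balls (+y, -y sides) drag on the rod: 5 to 11 N, more than its weight. The floor has a springy cushion: the force climbs by 2.5 N/mm over 4 mm, then sharply. Keep the tip below 30 N.
- rod: Loose steel depth rod, 130 to 190 g, 125 mm long, upright in one of the rack's holes at the start. Origin: end face of the tip; z along the rod to the knob. Shaft 14 mm wide, the lowest 11 mm tapering to a nub 6 mm wide; on top a black round knob 24 mm wide, 25 mm tall (100 to 125 mm from the tip), the place to grip.
- rod_tip: The 6 mm nub at the rod's lower end, part of the rod; same origin and axes as rod. Only this part can touch the bore's floor. Opening the fingers can draw the rod up by 1 to 2 mm: pressed well into the cushion, it still rests on it; hardly pressed, it may come off.
- rod_top (a point): Centre of the rod's top face (top of the black knob), 125 mm above the tip. Its height over bore_mouth is the length that stands out: 66 to 100 mm when the rod is home. The cushion may stay pressed in by up to 4 mm; the length is read as the rod finally stands.
- slide (a joint): Reading slide: orange block 24 (x) x 16 (y) x 32 mm on a black foot 26 x 26 x 6 mm with a red pointer. The value in m is the reading: 0 at the -y end, growing toward +y of block to 0.120 (120 mm). It takes about 2 N to slide and stays where left. Starts at 0 to 0.040.
- slide_grip (a point): Point on the slide 46.5 mm above the bench, 12 mm below the top of its orange block: pinch it across its 16 mm width, fingers closing along y of block. Below it are the foot (to 26.5 mm above the bench), the track (to 20 mm) and the plate (to 10 mm).
- reading_check (a point): Unseen point for judging only, moving with the slide: 125 mm below the level of the block's top face and as far to +y of the bore's axis as the slide reads; its z axis slopes at 45 degrees between up and +y of block. With the rod home, the rod origin's z in this frame is (exposed length - reading) / 1.414.
- rack: White tool rack fixed on the bench, place and yaw vary: 70 (x) x 190 (y) x 45 mm, origin at the centre of its underside. Three holes 16.5 mm wide and 35 mm deep at y = -60, 0, +60 mm hold the depth rod and two other tools in any order; a tool's foot stands 10 mm above the bench.
- probe: Bystander in the rack: aluminium probe with a red knob 22 mm wide, 115 mm tall. Leave it.
- driver: Bystander in the rack: dark rod with a yellow handle 20 mm wide, 110 mm tall. Leave it.
- tube_a: Bystander: capped tube, blue cap, standing in the block's -y well, 86 mm long. Leave it.
- tube_b: Bystander: capped tube, green cap, standing in the block's +y well. Leave it.
- flask: Bystander: clear culture flask lying flat, 110 x 75 x 36 mm, blue cap. Leave it.
- jar: Bystander: amber jar, 60 mm wide, 100 mm tall. Leave it.
- objective: Bystander: microscope objective standing upright, 34 mm wide, 50 mm tall. Leave it.
- tipbox: Bystander: blue pipette-tip box with a clear lid, 122 x 87 x 72 mm. Leave it.

How it is judged (in metres and radians):
On the way:
1. the rod's tip rests on the floor of the bore (contact force between rod_tip and anything else above 0.4 N and horizontal distance between rod_tip and bore_mouth below 0.006 m and z of rod in the frame of bore_mouth below -0.022 m), for 0.1 s.
At the end, for the whole second after the job is handed in: The rod stands released, at rest, upright within 0.12 rad in the ringed bore, tip on the floor (force over 0.4 N, over 22 mm deep, within 6 mm of the axis); the slide is still and reads the exposed length within 4 mm (all of step 1 and angle between rod's own z axis and vertical below 0.12 rad and linear speed of rod below 0.02 m/s and z of rod in the frame of reading_check between -0.0029 and 0.0029 m and velocity of joint slide between -0.005 and 0.005 m/s); the robot touches nothing.
It fails at once if the rod's tip is pressed with more than 30 N (contact force between rod_tip and anything else above 30 N).
It fails at once if another thing is moved by more than 25 mm (distance of any of probe, driver, tube_a, tube_b, flask, jar, objective, tipbox from where it was at the start of the episode above 0.025 m).
It also fails if it takes over 66 s, if anything falls off the work surface, if the arm or the gripper's body presses on something with over 40 N, if the wrist force passes 120 N, or if a joint passes its speed limit or range.

## Robot

A 7-joint arm with a two-finger parallel gripper is mounted at the origin on the work surface. World frame = base frame: x ahead of the robot, y to its left, z up, the work surface at z = 0. Lengths are in m, angles in degrees, forces in N, time in s.
With the tool pointing down it reaches from about 0.35 to 0.9 m from the base axis. Payload 7.2 kg.
Tool frame: the origin (TCP) lies between the finger pads; the fingertips stand 25 mm ahead of it and the grasp point (between the pads) lies 6 mm ahead of it (tips_ahead is the distance from the TCP to the fingertips, in m); z points along the fingers, y is the direction in which the jaws open and shut (so a half turn about z gives the same grasp; the last joint's range is limited). The gripper opens to 85 mm and grips with 20 to 120 N. Pads are 22 mm wide; open, the fingers measure 114 mm over their backs; the gripper's body (76 mm by 85 mm) begins 54 mm behind the grasp point. The pads swing forward as they close: fully open they stand 13 mm farther back than shut.
Start: joints at [65.363, 23.554, -0.728, 91.456, 0.321, 64.991, -4.71], TCP at [0.221, -0.585, 0.256] pointing down, gripper open.
Joint ranges: [-169.25, 169.25], [-16.82, 113.86], [-84.01, 82.57], [7.8, 145.47], [-59.2, 239.2], [7.22, 106.19], [-163.78, 163.78]. Speed limits (degrees/s): [136.94, 136.94, 172.46, 172.46, 180, 180, 180].

## Interface

Orientations are given as a 3x3 rotation matrix whose columns are the frame's x, y, z axes.
In Python, from plant import observe, read_camera, calibration, hand_in, tips_ahead gives the robot as it stands.
- The arm moves only by the tool drive_tool, never from a script. Its argument "rows" is a list of rows, each an object of numbers: "grip": the opening, from 0 (shut) to 1 (fully open); "x", "y", "z": the shift along the tool's x, y, z in m; "yaw": the turn about the tool's z in degrees. A call has 1 to 10 rows; each row is the pose to reach, as a shift and turn from the pose measured when the call began, along the tool's axes at that moment; what a row does not reach only later rows make up. A row lasts 1/12 s, in which the tool goes at most 41.7 mm and 7.16 degrees, less where a joint would pass 70% of its speed; a pose out of reach is approached as far as the arm can. A call with a gripper value outside its range is refused whole. The fingers move at their own pace and stop on an object; "newtons" is the grip in N (left out, the last holds). Time passes only in rows, so rows that repeat a pose let the fingers close. It gives the time, the measured TCP pose, the force and the opening at its end, in the units of the state.
- observe(): the state, without advancing time (a new reading comes with each control period).
- read_camera(name): name is "side" or "top" or "wrist"; returns (picture, depth): 420x560x3 uint8, red, green, blue; 420x560 float32, m along the optical axis (not along the pixel's ray), 0 where there is no reading.
- calibration(name): a dict with "fx", "fy", "cx", "cy" (pixels), "R" (3x3) and "t" (3): a world point X has camera coordinates R X + t. Camera axes: x right, y down, z forward; pixel columns grow to the right and rows downward; lengths in m; the calibration is good to about 2 mm. A picture is of the moment at which its call begins: read the wrist's pose just before it. calibration takes no time and is no camera call; for the wrist camera it gives the pose at the moment of the call.
- hand_in(): hands the job in, once; it reports no verdict.
The state is a dict: "time": time; "joint_positions": joint angles; "qvel": joint speeds; "joint_efforts": joint torques, N m; "position": TCP position; "tcp_rot": TCP orientation; "ft_force": force on the tool from outside, world axes, zero at the start; "ft_torque": the same for the moment, N m; "opening": finger opening in m.
Only numpy, scipy, OpenCV 4.12 (cv2) and the standard library are available. Lean on these libraries where they do the work, as an engineer would, in place of code of your own. Each camera call takes 0.05 s, during which the arm holds its last target.

## Working session

There is one attempt and no reset: what is moved stays moved. The work goes in short steps, Python scripts to look and compute and a tool call to move; the robot and the scene stay as the last step left them, time stands still between calls to the robot, and variables do not carry over. Pictures are saved under pics/ and viewed, and the job is handed in when it is done.

Besides the shell and the picture viewer there is one more tool, called after ">>>" as name(argument=value, ...) on one line, values as JSON. drive_tool: Moves the arm, as the interface text tells. Its arguments: {"type":"object","properties":{"rows":{"type":"array","items":{"type":"object","properties":{"grip":{"type":"number"},"x":{"type":"number"},"y":{"type":"number"},"z":{"type":"number"},"yaw":{"type":"number"}}}},"newtons":{"type":"number"}},"required":["rows"]}

```bash
ls; mkdir -p pics
python3 - <<'E'
from plant import *
import cv2,numpy as np
s=observe();print(s['time'],s['position'],s['tcp_rot'],s['ft_force'],s['opening'],tips_ahead)
for n in['side','top','wrist']:
    c=calibration(n);p,d=read_camera(n);cv2.imwrite(f'pics/{n}0.png',p[:,:,::-1]);np.savez(f'{n}0.npz',p=p,d=d,**c)
    print(n,c)
E
```

```text
pics
0.0 [ 0.22103896 -0.58411359  0.25544095] [[ 9.35250354e-01  3.53986334e-01 -6.71312954e-04]
 [ 3.53986957e-01 -9.35249166e-01  1.49395178e-03]
 [-9.90063670e-05 -1.63485496e-03 -9.99998659e-01]] [ 0.44199747 -0.00711722  0.07238032] 0.08524171161803454 0.025
side {'fx': 427.4018203970954, 'fy': 427.4018203970954, 'cx': 280.47341989037596, 'cy': 209.20487697751366, 'R': array([[-0.67386032, -0.73881813,  0.00774838],
       [-0.49107831,  0.4400174 , -0.75181566],
       [ 0.55204562, -0.5104238 , -0.65932783]]), 't': array([0.44430234, 0.33371445, 0.78295217])}
top {'fx': 468.89252395392657, 'fy': 468.89252395392657, 'cx': 280.69237455579156, 'cy': 207.94140816310505, 'R': array([[-0.00777401, -0.99993378, -0.00848492],
       [-0.99187458,  0.00878829, -0.12691568],
       [ 0.12698184,  0.00742933, -0.99187722]]), 't': array([0.05247293, 0.57027766, 1.37957263])}
wrist {'fx': 329.95814494114865, 'fy': 329.95814494114865, 'cx': 277.45599735224533, 'cy': 211.60400292448452, 'R': array([[ 0.35477123, -0.93494899, -0.00278478],
       [-0.89129582, -0.33910334,  0.30099947],
       [-0.28236348, -0.10430389, -0.95362024]]), 't': array([-0.62385723, -0.040885  ,  0.38106479])}
```

View pics/top0.png

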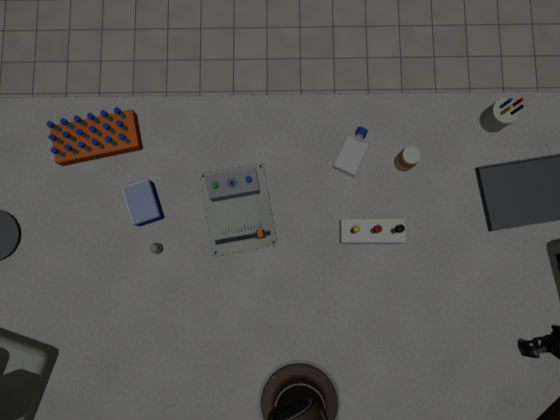

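View pics/side0.png

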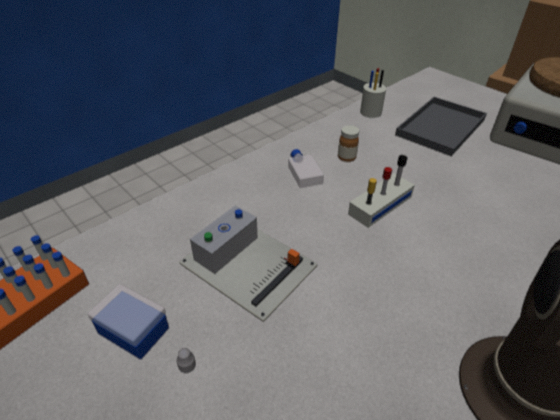

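View pics/wrist0.png

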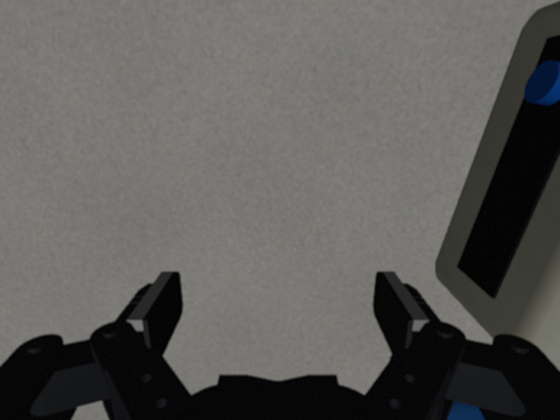

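The top view shows the rod's black knob at about (399,229), the blue-ringed bore at (232,183), the orange slide at (261,233), and the green (+y) and blue (-y) caps at (215,185) and (249,180). Next I turn these pixels into positions.

```bash
cat > h.py <<'E'
import numpy as np,cv2
from plant import *
def ray(c,u,v,z):
    R=np.array(c['R']);t=np.array(c['t']);C=-R.T@t
    d=R.T@np.array([(u-c['cx'])/c['fx'],(v-c['cy'])/c['fy'],1.])
    return C+d*(z-C[2])/d[2]
def tri(obs):
    A=[];b=[]
    for c,u,v in obs:
        R=np.array(c['R']);t=np.array(c['t']);C=-R.T@t
        d=R.T@np.array([(u-c['cx'])/c['fx'],(v-c['cy'])/c['fy'],1.]);d/=np.linalg.norm(d)
        P=np.eye(3)-np.outer(d,d);A.append(P);b.append(P@C)
    return np.linalg.lstsq(np.vstack(A),np.hstack(b),rcond=None)[0]
def blobs(p,lo,hi,box=None,mn=6):
    h=cv2.cvtColor(p,cv2.COLOR_RGB2HSV);m=cv2.inRange(h,np.array(lo),np.array(hi))
    if box is not None:
        k=np.zeros_like(m);x0,y0,x1,y1=box;k[y0:y1,x0:x1]=1;m=m*k
    n,l,s,ce=cv2.connectedComponentsWithStats(m)
    return [(s[i,4],ce[i].round(2),s[i,:4]) for i in range(1,n) if s[i,4]>=mn]
E
python3 - <<'E'
from h import *
T=np.load('top0.npz');S=np.load('side0.npz')
for n,c,boxes in[('top',T,[(195,160,285,260),(335,212,412,250)]),('side',S,[(180,195,320,320),(345,145,420,225)])]:
    p=c['p']
    for nm,lo,hi,b in[('green',(45,80,30),(85,255,255),0),('blue',(95,120,40),(130,255,255),0),('orange',(3,140,90),(18,255,255),0),('yellow',(20,130,60),(32,255,255),1),('red',(0,150,50),(2,255,255),1),('red2',(170,150,50),(180,255,255),1),('black',(0,0,0),(180,255,40),1)]:
        for x in blobs(p,lo,hi,boxes[b]):print(n,nm,*x)
def up(c,x0,y0,x1,y1,k,f):
    cv2.imwrite(f,cv2.resize(c['p'][y0:y1,x0:x1,::-1],None,fx=k,fy=k,interpolation=cv2.INTER_CUBIC))
up(T,195,155,285,260,5,'pics/topblock.png');up(T,330,205,420,255,8,'pics/toprack.png')
up(S,180,195,320,320,5,'pics/sideblock.png')
E
```

```text
top green 32 [214.5 184.5] [212 182   6   6]
top blue 30 [248.37 178.63] [246 176   6   6]
top blue 6 [228.  180.5] [227 178   4   6]
top orange 33 [259.58 233.09] [257 230   6   7]
top yellow 33 [355.91 228.45] [353 226   7   6]
top red 35 [377.71 228.4 ] [375 225   7   7]
top black 63 [398.43 228.43] [392 225  12   8]
side green 58 [207.81 236.17] [204 232   8   9]
side blue 46 [238.17 213.17] [235 210   7   8]
side orange 56 [293.23 253.07] [288 249  11   9]
side yellow 84 [371.5  185.54] [368 179   8  15]
side red 49 [387.04 172.27] [384 168   7  11]
side black 72 [401.62 160.72] [398 156   9  11]
side black 28 [368.89 198.5 ] [367 194   5  10]
```

Run:
```python
import cv2,numpy as np
a=cv2.imread('pics/topblock.png');b=cv2.imread('pics/toprack.png');b=cv2.resize(b,(450,250))
c=np.zeros((530,800,3),np.uint8);c[:525,:450]=a;c[:194,450:800]=cv2.resize(b,(350,194));s=cv2.resize(cv2.imread('pics/sideblock.png'),(350,312));c[200:512,450:]=s
cv2.imwrite('pics/m1.png',np.clip(c.astype(int)*1.6,0,255).astype(np.uint8))
```

```text
(no output)
```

View pics/m1.png

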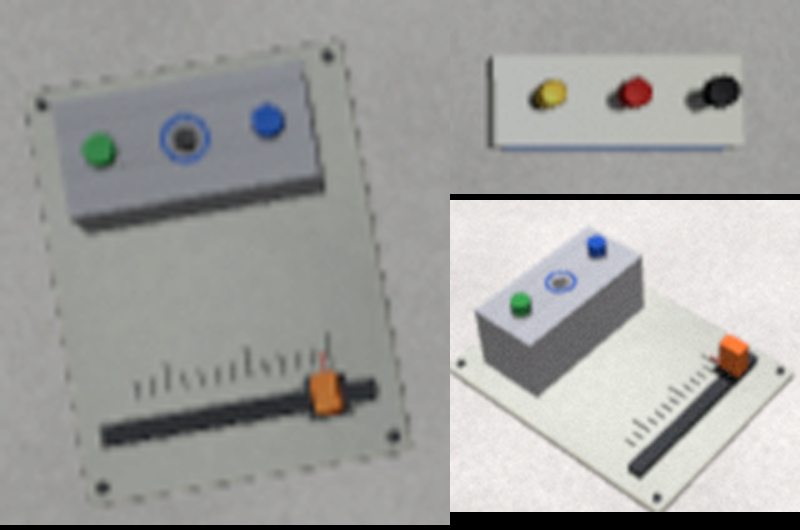

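The enlarged views show the ring at top pixel ≈(232,182.5), the slide near the -y end of its track, and the rod in the rack hole at -y. Coarse positions come next. I'll refine them with the wrist camera.

Run:
```python
from h import *
T=np.load('top0.npz');S=np.load('side0.npz')
g=ray(T,214.5,184.5,.096);b=ray(T,248.4,178.7,.096)
print('g',g,ray(S,207.8,234,.096));print('b',b,ray(S,238.2,211,.096));print('mid',(g+b)/2,'yaw',np.degrees(np.arctan2((g-b)[1],(g-b)[0]))-90,np.linalg.norm(g-b))
print('ring',ray(T,195+185/5,155+138/5,.08))
print('slide',ray(T,259.5,232.5,.0585))
k=ray(T,398.9+.4,228.2,.135);print('knob',k, ray(S,401.9,157.5,.135),tri([(T,399.2,228.6),(S,401.8,161)]))
r=ray(T,377.7,228,.125);y=ray(T,355.9,228,.12);print('red',r,'yel',y)
```

```text
g [0.63366935 0.23966722 0.096     ] [0.63603468 0.2404501  0.096     ]
b [0.64991984 0.14082359 0.096     ] [0.65179425 0.14265332 0.096     ]
mid [0.6417946  0.19024541 0.096     ] yaw 9.336254642507427 0.10017055918031122
ring [0.64176432 0.19044946 0.08      ]
slide [0.49529659 0.11074277 0.0585    ]
knob [ 0.49824224 -0.28313165  0.135     ] [ 0.49742089 -0.27788681  0.135     ] [ 0.49907665 -0.28630257  0.11911674]
red [ 0.50014161 -0.22504838  0.125     ] yel [ 0.50107819 -0.16464533  0.12      ]
```

Run:
```python
from h import *
s=observe();R=np.array(s['tcp_rot']);p=np.array(s['position'])
W=np.load('wrist0.npz');C=-W['R'].T@W['t']
print('cam in tool',R.T@(C-p),'axis',R.T@W['R'][2], 'right',R.T@W['R'][0])
def delta(x,y,z,jaw):
    a=np.degrees(np.arctan2(R[1,1],R[0,1]))
    print(R.T@(np.array([x,y,z])-p),'yaw',(-(jaw-a)+90)%180-90,'jaw',a)
delta(.498,-.284,.30,0)
```

```text
cam in tool [ 7.62632265e-02  3.36753948e-05 -1.18327514e-01] axis [-0.30096323 -0.00123451  0.95363494] right [8.21552099e-04 9.99998455e-01 1.55380645e-03]
[ 0.36525527 -0.18281036 -0.0441542 ] yaw -69.26755970291529 jaw -69.26755970291529
```

>>> drive_tool(rows=[{"x": 0.0365, "y": -0.0183, "z": -0.0044, "yaw": -6.9, "grip": 1}, {"x": 0.073, "y": -0.0366, "z": -0.009, "yaw": -13.8, "grip": 1}, {"x": 0.1095, "y": -0.055, "z": -0.0135, "yaw": -20.7, "grip": 1}, {"x": 0.146, "y": -0.073, "z": -0.018, "yaw": -27.6, "grip": 1}, {"x": 0.1825, "y": -0.0915, "z": -0.022, "yaw": -34.5, "grip": 1}, {"x": 0.219, "y": -0.11, "z": -0.0265, "yaw": -41.4, "grip": 1}, {"x": 0.2555, "y": -0.128, "z": -0.031, "yaw": -48.3, "grip": 1}, {"x": 0.292, "y": -0.1465, "z": -0.035, "yaw": -55.2, "grip": 1}, {"x": 0.3285, "y": -0.1645, "z": -0.04, "yaw": -62.3, "grip": 1}, {"x": 0.365, "y": -0.183, "z": -0.044, "yaw": -69.3, "grip": 1}])

```text
time: 0.98
position: [0.4986, -0.2824, 0.3002]
tcp_rot: [[-0.006, 1.0, -0.0], [1.0, 0.006, 0.001], [0.001, -0.0, -1.0]]
ft_force: [0.2, -0.4, 0.3]
opening: 0.0853
```

>>> drive_tool(rows=[{"x": 0, "y": 0, "z": 0, "grip": 1}, {"x": 0, "y": 0, "z": 0, "grip": 1}, {"x": 0, "y": 0, "z": 0, "grip": 1}])

```text
schema error: expected keys grip, x, y, z, yaw
```

```bash
cat >> h.py <<'E'
def snap(n,tag):
    c=calibration(n);s=observe();p,d=read_camera(n);cv2.imwrite(f'pics/{n}{tag}.png',p[:,:,::-1]);np.savez(f'{n}{tag}.npz',p=p,d=d,**c)
    print(s['time'],s['position'],'jaw',np.degrees(np.arctan2(s['tcp_rot'][1][1],s['tcp_rot'][0][1])),s['ft_force'],s['opening'])
    return c,p,d,s
def delta(x,y,z,jaw=None):
    s=observe();R=np.array(s['tcp_rot']);p=np.array(s['position'])
    a=np.degrees(np.arctan2(R[1,1],R[0,1]))
    print('delta',(R.T@(np.array([x,y,z])-p)).round(4),'yaw',0 if jaw is None else round((-(jaw-a)+90)%180-90,2))
E
python3 -c "
from h import *
snap('wrist',1)"
```

```text
0.9833 [ 0.49860788 -0.28235942  0.30019979] jaw 0.36308809926789587 [ 0.20851645 -0.42697576  0.3090902 ] 0.08528347744676466
```

View pics/wrist1.png

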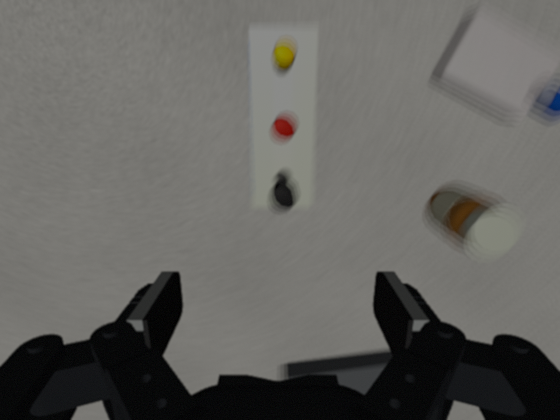

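The picture is blurred by the motion. The rack shows at about (285,115), with the rod knob at about (284,193). I'll retake it with the arm at rest.

```bash
python3 -c "
from h import *
read_camera('wrist');
c,p,d,s=snap('wrist',2)
for x in blobs(p,(0,0,0),(180,255,38),(240,140,330,240),20):print('k',x)
for x in blobs(p,(20,130,60),(32,255,255),None,20):print('y',x)
for x in blobs(p,(0,150,50),(4,255,255),None,20)+blobs(p,(170,150,50),(180,255,255),None,20):print('r',x)
cv2.imwrite('pics/w2c.png',cv2.resize(p[0:260,200:380,::-1],None,fx=3,fy=3)[:780].clip(0,255)[0:600] if 0 else cv2.resize(p[20:220,220:350,::-1],None,fx=3,fy=3))
"
```

```text
1.0833 [ 0.50260037 -0.27659549  0.30064897] jaw 0.8928685570212047 [-0.44099805  0.03095652  0.33051095] 0.08497947382137513
k (np.int32(526), array([273.49, 205.89]), array([262, 191,  23,  30], dtype=int32))
y (np.int32(414), array([276.91,  68.47]), array([267,  57,  21,  24], dtype=int32))
r (np.int32(397), array([275.15, 140.04]), array([265, 128,  22,  24], dtype=int32))
```

View pics/w2c.png

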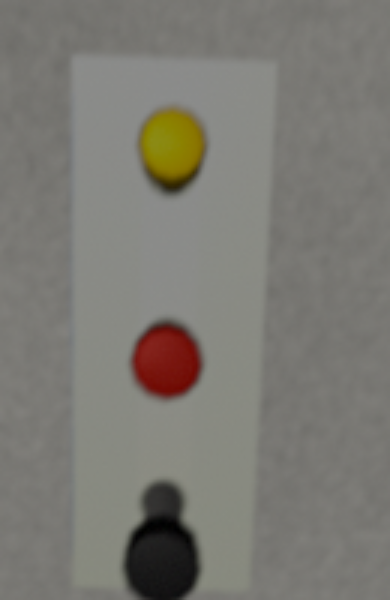

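```bash
python3 -c "
from h import *
c=np.load('wrist2.npz')
print(ray(c,273.5,209.7,.135),'y',ray(c,277,68,.12),'r',ray(c,275.3,140,.125))
c,p,d,s=snap('wrist',3)
for x in blobs(p,(0,0,0),(180,255,38),(240,140,330,240),20):print('k',x)
for x in blobs(p,(0,0,0),(180,255,24),(240,140,330,240),20):print('k',x)
print(ray(c,273.5,209.7,.135))
print(d[200:225,273])
delta(.499,-.284,.30,0)
"
```

```text
[ 0.49906217 -0.28674565  0.135     ] y [ 0.50033049 -0.16731748  0.12      ] r [ 0.49977278 -0.22601728  0.125     ]
1.1333 [ 0.50006459 -0.28017988  0.29997183] jaw 0.4499795582539014 [-1.47252239 -1.1131465  -0.46846773] 0.0851340992481891
k (np.int32(541), array([276.99, 201.98]), array([266, 187,  23,  30], dtype=int32))
k (np.int32(284), array([278.19, 202.94]), array([267, 188,  22,  28], dtype=int32))
[ 0.4960578  -0.29039179  0.135     ]
[0.29352054 0.29443917 0.29329085 0.2938767  0.29354203 0.29307416
 0.2958223  0.29507154 0.29568955 0.29493278 0.29595733 0.29569426
 0.29560357 0.29595217 0.2963484  0.2966473  0.43862948 0.44025597
 0.4406977  0.44082326 0.44150868 0.44254747 0.44136336 0.44377378
 0.44398922]
delta [-0.0013  0.0007 -0.0004] yaw 0.16
```

>>> drive_tool(rows=[{"x": -0.003, "y": -0.0005, "z": 0.025, "yaw": 0, "grip": 1}, {"x": -0.0065, "y": -0.001, "z": 0.05, "yaw": 0, "grip": 1}, {"x": -0.0065, "y": -0.001, "z": 0.075, "yaw": 0, "grip": 1}, {"x": -0.0065, "y": -0.001, "z": 0.095, "yaw": 0, "grip": 1}, {"x": -0.0065, "y": -0.001, "z": 0.1, "yaw": 0, "grip": 1}, {"x": -0.0065, "y": -0.001, "z": 0.1, "yaw": 0, "grip": 1}, {"x": -0.0065, "y": -0.001, "z": 0.1, "yaw": 0, "grip": 1}])

```text
time: 1.77
position: [0.497, -0.29, 0.2002]
tcp_rot: [[-0.001, 1.0, -0.001], [1.0, 0.001, 0.001], [0.001, -0.001, -1.0]]
ft_force: [0.4, 0.2, -0.5]
opening: 0.0856
```

```bash
python3 -c "
from h import *
c,p,d,s=snap('wrist',4)
delta(.4993,-.2865,.1285,0)
for x in blobs(p,(0,0,0),(180,255,38),(200,100,360,290),20):print('k',x)
"
```

```text
1.7667 [ 0.49702451 -0.28999519  0.20018754] jaw 0.06504837021589992 [ 0.35941921  0.20195071 -0.52877815] 0.085587731042477
delta [0.0034 0.0017 0.0723] yaw 0.09
k (np.int32(1343), array([283.08, 229.6 ]), array([265, 206,  37,  47], dtype=int32))
```

View pics/wrist4.png

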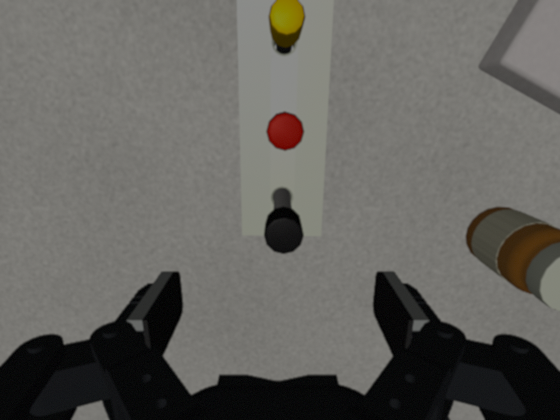

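The black knob's top face is at about (283.5,235), midway between the open fingers, with the red and yellow tools behind it.

```bash
python3 -c "
from h import *
c=np.load('wrist4.npz');print(ray(c,283.5,234.5,.135))
for i in range(3):
  s=observe();print(s['time'],s['position']);
c,p,d,s=snap('wrist',5)
for x in blobs(p,(0,0,0),(180,255,38),(200,100,360,290),20):print('k',x);u=x[2][0]+x[2][2]/2-.5;v=x[2][1]+x[2][3]-x[2][2]/2;print(u,v,ray(c,u,v,.135))
"
```

```text
[ 0.49992251 -0.28525771  0.135     ]
1.8167 [ 0.4975518  -0.28990788  0.20083999]
1.8167 [ 0.4975518  -0.28990788  0.20083999]
1.8167 [ 0.4975518  -0.28990788  0.20083999]
1.8167 [ 0.4975518  -0.28990788  0.20083999] jaw 0.08953157949934899 [ 0.35869097  0.37322211 -0.52388165] 0.08530676954968773
k (np.int32(1336), array([281.8 , 229.22]), array([264, 206,  37,  46], dtype=int32))
282.0 233.5 [ 0.49963571 -0.28483059  0.135     ]
```

>>> drive_tool(rows=[{"x": 0.0025, "y": 0.001, "z": 0.015, "yaw": 0, "grip": 1}, {"x": 0.0045, "y": 0.002, "z": 0.035, "yaw": 0, "grip": 1}, {"x": 0.0045, "y": 0.002, "z": 0.055, "yaw": 0, "grip": 1}, {"x": 0.0045, "y": 0.002, "z": 0.068, "yaw": 0, "grip": 1}, {"x": 0.0045, "y": 0.002, "z": 0.072, "yaw": 0, "grip": 1}, {"x": 0.0045, "y": 0.002, "z": 0.072, "yaw": 0, "grip": 1}, {"x": 0.0045, "y": 0.002, "z": 0.072, "yaw": 0, "grip": 1}])

```text
time: 2.45
position: [0.5005, -0.2857, 0.1303]
tcp_rot: [[-0.002, 1.0, 0.003], [1.0, 0.002, -0.001], [-0.001, 0.003, -1.0]]
ft_force: [-0.1, 0.6, -0.4]
opening: 0.0853
```

```bash
python3 -c "
from h import *
c,p,d,s=snap('wrist',6)
delta(.4995,-.286,.1285,0)
"
```

```text
2.45 [ 0.5005454  -0.28565772  0.13032723] jaw 0.09834841789455967 [-0.11472281  0.55949954 -0.42391635] 0.0853125969950786
delta [-0.0003 -0.0012  0.002 ] yaw 0.1
```

View pics/wrist6.png

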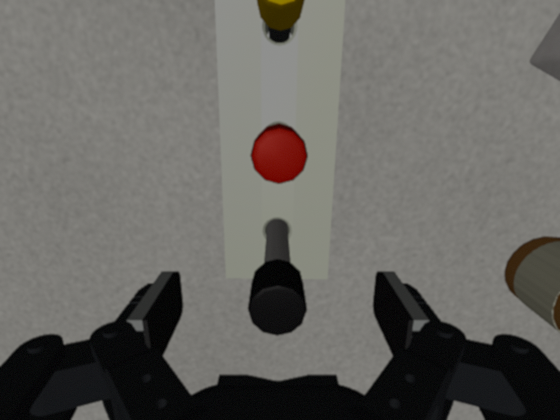

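The knob at (278,303) sits centred between the pads. Close the gripper.

>>> drive_tool(newtons=50, rows=[{"x": 0, "y": -0.001, "z": 0.001, "yaw": 0, "grip": 0}, {"x": 0, "y": -0.001, "z": 0.001, "yaw": 0, "grip": 0}, {"x": 0, "y": -0.001, "z": 0.001, "yaw": 0, "grip": 0}, {"x": 0, "y": -0.001, "z": 0.001, "yaw": 0, "grip": 0}, {"x": 0, "y": -0.001, "z": 0.001, "yaw": 0, "grip": 0}, {"x": 0, "y": -0.001, "z": 0.001, "yaw": 0, "grip": 0}, {"x": 0, "y": -0.001, "z": 0.001, "yaw": 0, "grip": 0}, {"x": 0, "y": -0.001, "z": 0.001, "yaw": 0, "grip": 0}])

```text
time: 3.17
position: [0.4998, -0.2858, 0.1298]
tcp_rot: [[-0.002, 1.0, 0.003], [1.0, 0.002, -0.001], [-0.001, 0.003, -1.0]]
ft_force: [-0.6, 0.3, 3.7]
opening: 0.0225
```

```bash
python3 -c "
from h import *
c,p,d,s=snap('wrist',7)
"
```

```text
3.1667 [ 0.49983875 -0.28580247  0.12983641] jaw 0.0998043636662094 [-0.60253441  0.27654879  3.69586085] 0.02253227663395207
```

View pics/wrist7.png

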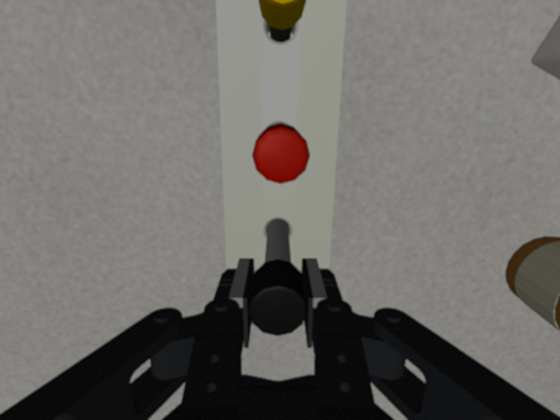

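The knob is pinched, centred at (277,300). Lift straight up.

>>> drive_tool(rows=[{"x": 0, "y": 0, "z": -0.01, "yaw": 0, "grip": 0}, {"x": 0, "y": 0, "z": -0.025, "yaw": 0, "grip": 0}, {"x": 0, "y": 0, "z": -0.04, "yaw": 0, "grip": 0}, {"x": 0, "y": 0, "z": -0.06, "yaw": 0, "grip": 0}, {"x": 0, "y": 0, "z": -0.085, "yaw": 0, "grip": 0}, {"x": 0, "y": 0, "z": -0.11, "yaw": 0, "grip": 0}, {"x": 0, "y": 0, "z": -0.13, "yaw": 0, "grip": 0}, {"x": 0, "y": 0, "z": -0.135, "yaw": 0, "grip": 0}])

```text
time: 3.88
position: [0.5006, -0.286, 0.2687]
tcp_rot: [[-0.002, 1.0, 0.008], [1.0, 0.002, -0.003], [-0.003, 0.008, -1.0]]
ft_force: [0.4, -0.1, -1.4]
opening: 0.0225
```

```bash
python3 -c "
from h import *
s=observe();print(s['ft_force'],s['opening'],s['position'])
delta(.62,.13,.28,9.3)
"
```

```text
[ 0.41263554 -0.13841967 -1.44860409] 0.022547198463085824 [ 0.50061082 -0.28597183  0.2686762 ]
delta [ 0.4157  0.1202 -0.0118] yaw -9.19
```

>>> drive_tool(rows=[{"x": 0.02, "y": 0.006, "z": -0.005, "yaw": 0, "grip": 0}, {"x": 0.055, "y": 0.016, "z": -0.012, "yaw": 0, "grip": 0}, {"x": 0.09, "y": 0.027, "z": -0.012, "yaw": -1, "grip": 0}, {"x": 0.125, "y": 0.037, "z": -0.012, "yaw": -2, "grip": 0}, {"x": 0.16, "y": 0.047, "z": -0.012, "yaw": -3, "grip": 0}, {"x": 0.195, "y": 0.058, "z": -0.012, "yaw": -4, "grip": 0}, {"x": 0.23, "y": 0.068, "z": -0.012, "yaw": -5, "grip": 0}, {"x": 0.265, "y": 0.078, "z": -0.012, "yaw": -6, "grip": 0}, {"x": 0.3, "y": 0.089, "z": -0.012, "yaw": -7, "grip": 0}, {"x": 0.33, "y": 0.098, "z": -0.012, "yaw": -8, "grip": 0}])

```text
time: 4.72
position: [0.5977, 0.047, 0.2794]
tcp_rot: [[-0.143, 0.99, 0.006], [0.99, 0.143, -0.003], [-0.004, 0.006, -1.0]]
ft_force: [0.8, 0.1, -1.3]
opening: 0.0222
```

```bash
python3 -c "
from h import *
s=observe();print(s['ft_force'],s['opening'],s['position'])
delta(.642,.1905,.28,9.3)
"
```

```text
[ 0.80634887  0.09962376 -1.30547181] 0.02219643702105897 [0.59767943 0.04703864 0.27937643]
delta [ 0.1356  0.0644 -0.0007] yaw -1.07
```

>>> drive_tool(rows=[{"x": 0.03, "y": 0.014, "z": 0, "yaw": 0, "grip": 0}, {"x": 0.06, "y": 0.028, "z": 0, "yaw": -0.5, "grip": 0}, {"x": 0.09, "y": 0.042, "z": 0, "yaw": -1, "grip": 0}, {"x": 0.115, "y": 0.055, "z": 0, "yaw": -1, "grip": 0}, {"x": 0.13, "y": 0.062, "z": 0, "yaw": -1, "grip": 0}, {"x": 0.1355, "y": 0.0645, "z": 0, "yaw": -1, "grip": 0}, {"x": 0.1355, "y": 0.0645, "z": 0, "yaw": -1, "grip": 0}, {"x": 0.1355, "y": 0.0645, "z": 0, "yaw": -1, "grip": 0}, {"x": 0.1355, "y": 0.0645, "z": 0, "yaw": -1, "grip": 0}])

```text
time: 5.47
position: [0.6421, 0.1882, 0.2789]
tcp_rot: [[-0.158, 0.987, 0.006], [0.987, 0.158, -0.004], [-0.005, 0.005, -1.0]]
ft_force: [-0.2, -0.4, -1.1]
opening: 0.0226
```

```bash
python3 -c "
from h import *
c,p,d,s=snap('wrist',8)
c,p,d,s=snap('side',8)
c,p,d,s=snap('top',8)
cv2.imwrite('pics/s8c.png',cv2.resize(p[140:260,190:290,::-1],None,fx=5,fy=5))
p=np.load('side8.npz')['p'];cv2.imwrite('pics/s8s.png',cv2.resize(p[160:300,180:320,::-1],None,fx=4,fy=4))
"
```

```text
5.4667 [0.64214969 0.18824957 0.27887017] jaw 9.1188803325104 [-0.24051845 -0.42338352 -1.10011554] 0.02263728299024279
5.5167 [0.64225659 0.18819519 0.27914466] jaw 9.101323773016665 [ 0.47314851  0.32216549 -1.8436595 ] 0.022666955917669054
5.5667 [0.64228065 0.18835021 0.27933057] jaw 9.100405320150301 [-0.34712906  0.3685831  -0.22783676] 0.02268874269742284
```

View pics/wrist8.png

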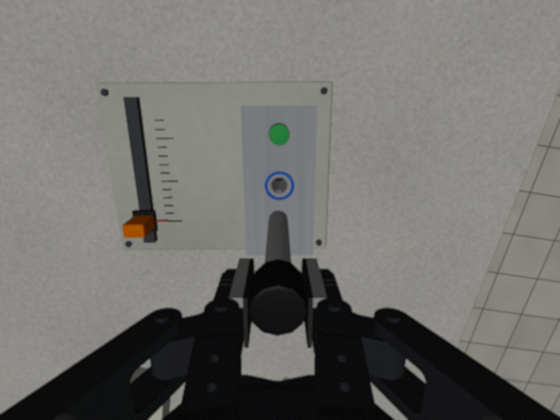

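View pics/s8s.png

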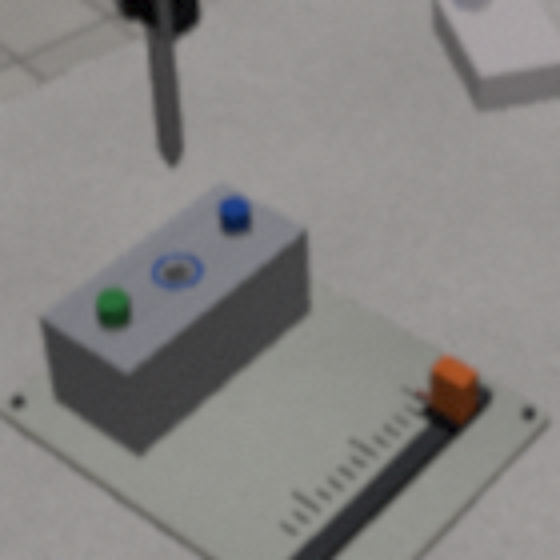

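The wrist view shows the ring at (279,185), the green cap at (279,134), the rod's tip end at about (279,213), and the slide's pointer near the 0 tick at (180,220). Now I measure the ring and tip precisely.

Run:
```python
from h import *
c=np.load('wrist8.npz');p=c['p']
R,t=c['R'],c['t']
h=cv2.cvtColor(p,cv2.COLOR_RGB2HSV);m=cv2.inRange(h,np.array((100,120,50)),np.array((130,255,255)));m[:160]=0;m[208:]=0;m[:,:255]=0;m[:,305:]=0
ys,xs=np.nonzero(m);e=cv2.fitEllipse(np.c_[xs,ys].astype(np.float32));print(e,xs.min(),xs.max(),ys.min(),ys.max())
ring=ray(c,e[0][0],e[0][1],.08);print('ring wrist',ring)
for x in blobs(p,(45,80,30),(85,255,255)):print('g',x,ray(c,x[1][0],x[1][1],.096))
s=observe();P=np.array([.64215,.18825,.27887]);Rt=np.array(s['tcp_rot']);tip=P+.1198*Rt[:,2]
print('tip by kin',tip)
def proj(X): q=R@X+t;return q[0]/q[2]*c['fx']+c['cx'],q[1]/q[2]*c['fy']+c['cy']
print('tip px',proj(tip),'z plane ring px',proj(ring))
# corner screws
for x in blobs(p,(0,0,0),(180,255,55),(90,80,345,255),10):print(x,ray(c,x[1][0],x[1][1],.01))
for x in blobs(p,(3,140,90),(18,255,255),(90,180,200,260)):print('o',x,ray(c,x[1][0],x[1][1],.0585))
a=cv2.resize(p[75:260,95:340,::-1],None,fx=3,fy=3,interpolation=cv2.INTER_CUBIC);cv2.imwrite('pics/w8c.png',np.clip(a*1.5,0,255))
S=np.load('side8.npz');print('side ring',ray(S,180+177/4,160+270/4,.08))
print('side tip ray', ray(S,180+174/4,160+163/4,.158), ray(S,180+174/4,160+163/4,.08))
T=np.load('top8.npz')
```

```text
((279.00390625, 185.24801635742188), (26.23546028137207, 26.843584060668945), 84.550048828125) 265 293 172 199
ring wrist [0.64350866 0.19172317 0.08      ]
g (np.int32(336), array([278.76, 134.05]), array([269, 124,  20,  21], dtype=int32)) [0.63503612 0.24143515 0.096     ]
tip by kin [0.64295495 0.1878279  0.15907345]
tip px (np.float64(278.4680865569464), np.float64(213.92864175158186)) z plane ring px (np.float64(279.00390625000165), np.float64(185.24801635742162))
(np.int32(18), array([323.67,  90.33]), array([322,  88,   5,   5], dtype=int32)) [0.67821644 0.28917175 0.01      ]
(np.int32(28), array([104.5,  92. ]), array([102,  90,   6,   5], dtype=int32)) [0.44031262 0.2489762  0.01      ]
(np.int32(1798), array([140.19, 163.54]), array([125,  98,  32, 144], dtype=int32)) [0.48172223 0.17563782 0.01      ]
(np.int32(44), array([275.84, 182.93]), array([273, 179,  10,  11], dtype=int32)) [0.64261341 0.17785994 0.01      ]
(np.int32(248), array([284.22, 235.25]), array([280, 213,   9,  42], dtype=int32)) [0.663673   0.11301794 0.01      ]
(np.int32(12), array([318.42, 242.25]), array([317, 241,   4,   4], dtype=int32)) [0.70814634 0.11042749 0.01      ]
(np.int32(17), array([128.12, 243.41]), array([126, 242,   5,   4], dtype=int32)) [0.47014596 0.07095107 0.01      ]
o (np.int32(289), array([133.63, 229.78]), array([123, 223,  22,  15], dtype=int32)) [0.49555927 0.11244422 0.0585    ]
side ring [0.64279569 0.19170099 0.08      ]
side tip ray [0.64244607 0.18636077 0.158     ] [0.72118303 0.13553086 0.08      ][ WARN:0@0.940] global loadsave.cpp:1063 imwrite_ Unsupported depth image for selected encoder is fallbacked to CV_8U.
```

View pics/w8c.png

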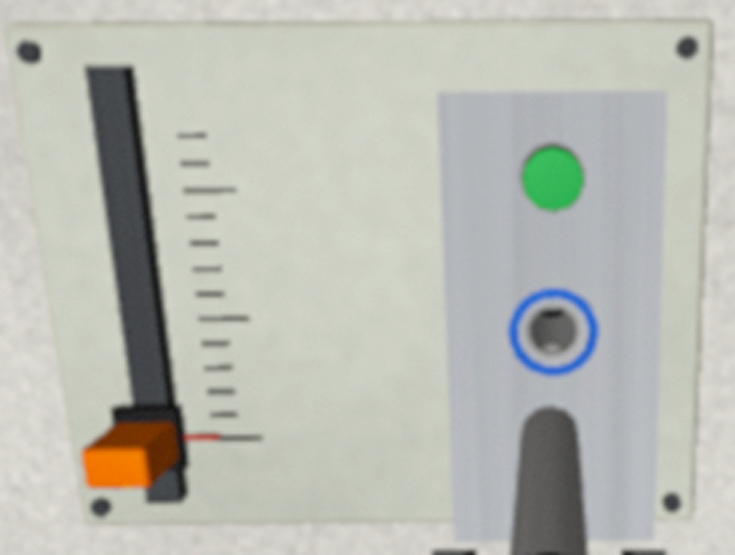

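View pics/s8c.png

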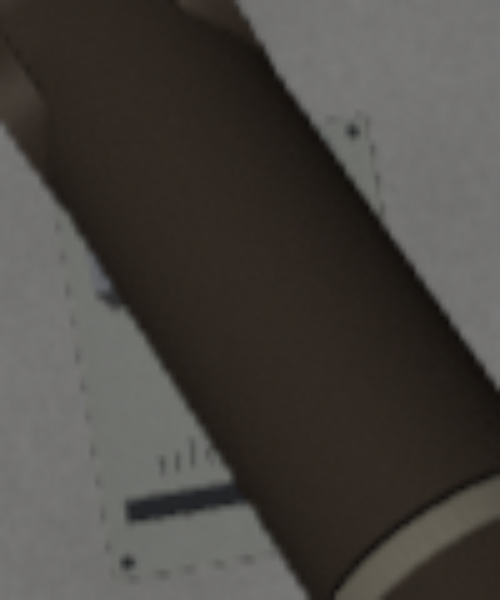

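>>> drive_tool(rows=[{"x": 0.002, "y": 0.0004, "z": 0.01, "yaw": 0, "grip": 0}, {"x": 0.0042, "y": 0.0007, "z": 0.025, "yaw": 0, "grip": 0}, {"x": 0.0042, "y": 0.0007, "z": 0.04, "yaw": 0, "grip": 0}, {"x": 0.0042, "y": 0.0007, "z": 0.055, "yaw": 0, "grip": 0}, {"x": 0.0042, "y": 0.0007, "z": 0.066, "yaw": 0, "grip": 0}, {"x": 0.0042, "y": 0.0007, "z": 0.069, "yaw": 0, "grip": 0}, {"x": 0.0042, "y": 0.0007, "z": 0.069, "yaw": 0, "grip": 0}, {"x": 0.0042, "y": 0.0007, "z": 0.069, "yaw": 0, "grip": 0}])

```text
time: 6.28
position: [0.643, 0.1927, 0.2108]
tcp_rot: [[-0.158, 0.987, 0.007], [0.987, 0.158, -0.003], [-0.004, 0.007, -1.0]]
ft_force: [-0.3, -0.4, -1.1]
opening: 0.0224
```

```bash
cat >> h.py <<'E'
def tipk():
    s=observe();R=np.array(s['tcp_rot']);tip=np.array(s['position'])+.1198*R[:,2]
    e=np.array([.6432,.1917,.08])-tip
    print('t',s['time'],'pos',np.round(s['position'],4),'tip',tip.round(4),'tool-frame shift to mouth',(R.T@e).round(4),'F',np.round(s['ft_force'],2),s['opening'])
E
python3 - <<'E'
from h import *
snap('side',9);snap('wrist',9)
tipk()
p=np.load('side9.npz')['p'];cv2.imwrite('pics/s9s.png',cv2.resize(p[180:280,180:280,::-1],None,fx=6,fy=6,interpolation=cv2.INTER_CUBIC))
E
```

```text
6.2833 [0.64302977 0.192653   0.21082721] jaw 9.103550656300378 [-0.29272586 -0.44640797 -1.14599663] 0.022381159700794677
6.3333 [0.64320396 0.19280861 0.21128931] jaw 9.104582740170391 [-0.68164221  0.16693675 -1.43430969] 0.022839904612204715
t 6.3833 pos [0.6433 0.1929 0.2115] tip [0.6443 0.1925 0.0917] tool-frame shift to mouth [-0.0006 -0.0013  0.0117] F [ 0.43 -0.6  -1.77] 0.022533624190764847
```

View pics/s9s.png

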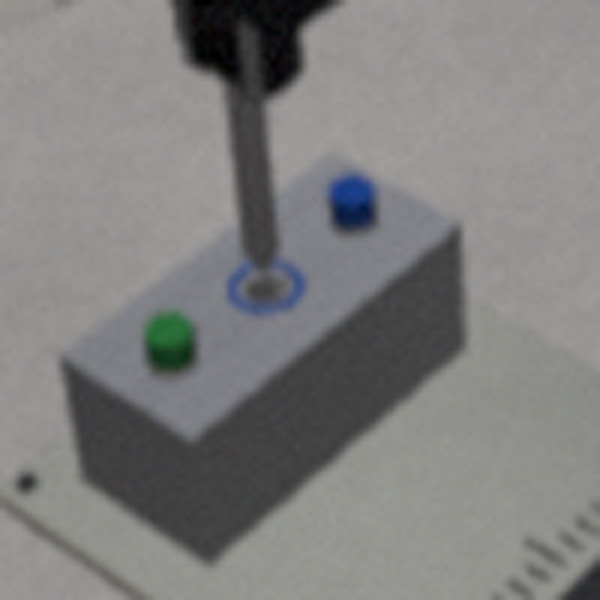

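View pics/wrist9.png

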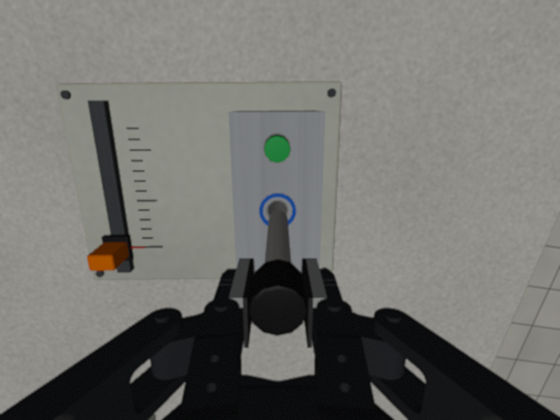

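The tip is right above the bore mouth: wrist ring (278,210), side ring (224,228). I enter with a small correction.

>>> drive_tool(rows=[{"x": -0.0003, "y": -0.0005, "z": 0.003, "yaw": 0, "grip": 0}, {"x": -0.0005, "y": -0.0008, "z": 0.006, "yaw": 0, "grip": 0}, {"x": -0.0005, "y": -0.0009, "z": 0.009, "yaw": 0, "grip": 0}, {"x": -0.0005, "y": -0.0009, "z": 0.012, "yaw": 0, "grip": 0}, {"x": -0.0005, "y": -0.0009, "z": 0.015, "yaw": 0, "grip": 0}, {"x": -0.0005, "y": -0.0009, "z": 0.018, "yaw": 0, "grip": 0}, {"x": -0.0005, "y": -0.0009, "z": 0.02, "yaw": 0, "grip": 0}, {"x": -0.0005, "y": -0.0009, "z": 0.02, "yaw": 0, "grip": 0}])

```text
time: 7.05
position: [0.6424, 0.1921, 0.1907]
tcp_rot: [[-0.158, 0.987, 0.007], [0.987, 0.158, -0.003], [-0.004, 0.007, -1.0]]
ft_force: [0.3, -0.7, -2.0]
opening: 0.0224
```

Run:
```python
from h import *
tipk()
snap('side',10)
p=np.load('side10.npz')['p'];cv2.imwrite('pics/s10s.png',cv2.resize(p[180:280,180:280,::-1],None,fx=6,fy=6,interpolation=cv2.INTER_CUBIC))
```

```text
t 7.05 pos [0.6424 0.1921 0.1907] tip [0.6432 0.1917 0.0709] tool-frame shift to mouth [-0.      0.     -0.0091] F [ 0.27 -0.67 -2.  ] 0.02237865372738862
7.05 [0.64235967 0.19207934 0.19073346] jaw 9.111482782072596 [ 0.27038308 -0.66622326 -1.99539293] 0.02237865372738862
```

View pics/s10s.png

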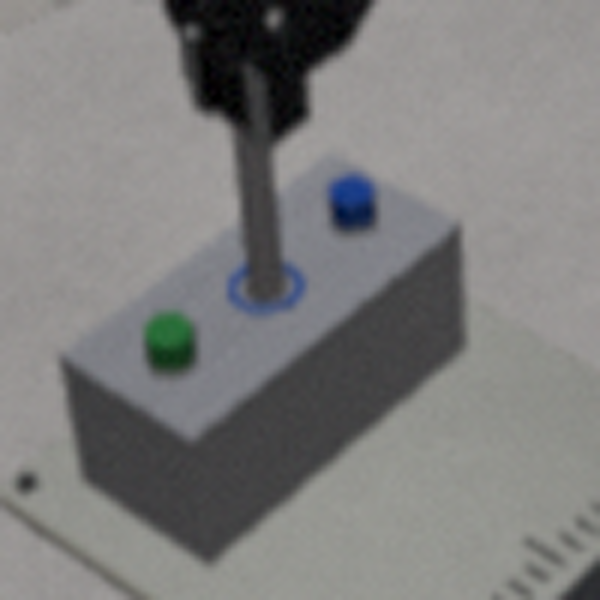

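The rod is inside the ring with no contact force. Continue slowly.

>>> drive_tool(rows=[{"x": 0, "y": 0, "z": 0.002, "yaw": 0, "grip": 0}, {"x": 0, "y": 0, "z": 0.004, "yaw": 0, "grip": 0}, {"x": 0, "y": 0, "z": 0.006, "yaw": 0, "grip": 0}, {"x": 0, "y": 0, "z": 0.008, "yaw": 0, "grip": 0}, {"x": 0, "y": 0, "z": 0.01, "yaw": 0, "grip": 0}, {"x": 0, "y": 0, "z": 0.012, "yaw": 0, "grip": 0}, {"x": 0, "y": 0, "z": 0.012, "yaw": 0, "grip": 0}])

```text
time: 7.68
position: [0.6428, 0.1922, 0.179]
tcp_rot: [[-0.158, 0.987, 0.008], [0.987, 0.158, -0.003], [-0.004, 0.008, -1.0]]
ft_force: [1.2, -0.5, -3.5]
opening: 0.0225
```

```bash
python3 -c "
from h import *
tipk()"
```

```text
t 7.6833 pos [0.6428 0.1922 0.179 ] tip [0.6438 0.1918 0.0592] tool-frame shift to mouth [-0.0001 -0.0004 -0.0208] F [ 1.24 -0.52 -3.46] 0.02245255880558133
```

>>> drive_tool(rows=[{"x": 0, "y": -0.0003, "z": 0.001, "yaw": 0, "grip": 0}, {"x": 0, "y": -0.0003, "z": 0.002, "yaw": 0, "grip": 0}, {"x": 0, "y": -0.0003, "z": 0.003, "yaw": 0, "grip": 0}, {"x": 0, "y": -0.0003, "z": 0.003, "yaw": 0, "grip": 0}])

```text
time: 8.02
position: [0.6428, 0.1921, 0.176]
tcp_rot: [[-0.158, 0.987, 0.009], [0.987, 0.158, -0.003], [-0.004, 0.008, -1.0]]
ft_force: [0.3, -0.7, 0.2]
opening: 0.0224
```

>>> drive_tool(rows=[{"x": 0, "y": 0, "z": 0.001, "yaw": 0, "grip": 0}, {"x": 0, "y": 0, "z": 0.002, "yaw": 0, "grip": 0}])

```text
time: 8.18
position: [0.6428, 0.1922, 0.1742]
tcp_rot: [[-0.158, 0.987, 0.009], [0.987, 0.158, -0.003], [-0.004, 0.009, -1.0]]
ft_force: [-0.6, -0.2, 4.3]
opening: 0.0225
```

>>> drive_tool(rows=[{"x": 0, "y": 0, "z": 0.001, "yaw": 0, "grip": 0}, {"x": 0, "y": 0, "z": 0.002, "yaw": 0, "grip": 0}])

```text
time: 8.35
position: [0.6429, 0.1922, 0.1723]
tcp_rot: [[-0.158, 0.987, 0.009], [0.987, 0.158, -0.003], [-0.004, 0.009, -1.0]]
ft_force: [-0.4, 0.2, 2.6]
opening: 0.0222
```

>>> drive_tool(rows=[{"x": 0, "y": -0.0003, "z": 0.001, "yaw": 0, "grip": 0}, {"x": 0, "y": -0.0003, "z": 0.002, "yaw": 0, "grip": 0}])

```text
time: 8.52
position: [0.6427, 0.1922, 0.1703]
tcp_rot: [[-0.158, 0.987, 0.01], [0.987, 0.158, -0.002], [-0.004, 0.009, -1.0]]
ft_force: [0.1, -0.4, 3.0]
opening: 0.0228
```

>>> drive_tool(rows=[{"x": 0, "y": 0, "z": 0.001, "yaw": 0, "grip": 0}, {"x": 0, "y": 0, "z": 0.002, "yaw": 0, "grip": 0}])

```text
time: 8.68
position: [0.6428, 0.1922, 0.1682]
tcp_rot: [[-0.158, 0.987, 0.01], [0.987, 0.158, -0.002], [-0.004, 0.009, -1.0]]
ft_force: [-0.0, -0.2, 4.6]
opening: 0.0227
```

>>> drive_tool(rows=[{"x": 0, "y": 0, "z": 0.001, "yaw": 0, "grip": 0}, {"x": 0, "y": 0, "z": 0.002, "yaw": 0, "grip": 0}])

```text
time: 8.85
position: [0.6428, 0.1922, 0.1662]
tcp_rot: [[-0.158, 0.987, 0.01], [0.987, 0.158, -0.002], [-0.004, 0.009, -1.0]]
ft_force: [-0.3, 0.1, 3.8]
opening: 0.0227
```

>>> drive_tool(rows=[{"x": 0, "y": 0, "z": 0.001, "yaw": 0, "grip": 0}, {"x": 0, "y": 0, "z": 0.002, "yaw": 0, "grip": 0}])

```text
time: 9.02
position: [0.6428, 0.1922, 0.1641]
tcp_rot: [[-0.158, 0.987, 0.01], [0.987, 0.158, -0.002], [-0.004, 0.009, -1.0]]
ft_force: [-0.0, 0.3, 4.7]
opening: 0.0226
```

>>> drive_tool(rows=[{"x": 0, "y": 0, "z": 0.001, "yaw": 0, "grip": 0}])

```text
time: 9.1
position: [0.6429, 0.1922, 0.163]
tcp_rot: [[-0.158, 0.987, 0.01], [0.987, 0.158, -0.002], [-0.004, 0.009, -1.0]]
ft_force: [0.6, -0.5, 4.3]
opening: 0.0229
```

>>> drive_tool(rows=[{"x": 0, "y": 0, "z": 0.001, "yaw": 0, "grip": 0}, {"x": 0, "y": 0, "z": 0.002, "yaw": 0, "grip": 0}])

```text
time: 9.27
position: [0.6429, 0.1922, 0.1608]
tcp_rot: [[-0.158, 0.987, 0.01], [0.987, 0.158, -0.002], [-0.004, 0.009, -1.0]]
ft_force: [0.9, -1.3, 3.9]
opening: 0.0226
```

>>> drive_tool(rows=[{"x": 0, "y": 0, "z": 0.001, "yaw": 0, "grip": 0}])

```text
time: 9.35
position: [0.6429, 0.1922, 0.1598]
tcp_rot: [[-0.158, 0.987, 0.01], [0.987, 0.158, -0.002], [-0.004, 0.009, -1.0]]
ft_force: [0.6, -0.3, 4.4]
opening: 0.0225
```

Still on the drag plateau, at a depth of about 40 mm.

>>> drive_tool(rows=[{"x": 0, "y": 0, "z": 0.001, "yaw": 0, "grip": 0}, {"x": 0, "y": 0, "z": 0.002, "yaw": 0, "grip": 0}])

```text
time: 9.52
position: [0.6429, 0.1922, 0.1576]
tcp_rot: [[-0.158, 0.987, 0.01], [0.987, 0.158, -0.002], [-0.004, 0.009, -1.0]]
ft_force: [-0.2, 0.1, 3.3]
opening: 0.0224
```

>>> drive_tool(rows=[{"x": 0, "y": 0, "z": 0.001, "yaw": 0, "grip": 0}])

```text
time: 9.6
position: [0.6429, 0.1922, 0.1565]
tcp_rot: [[-0.158, 0.987, 0.01], [0.987, 0.158, -0.002], [-0.004, 0.009, -1.0]]
ft_force: [-0.8, -0.4, 5.2]
opening: 0.0229
```

>>> drive_tool(rows=[{"x": 0, "y": 0, "z": 0.001, "yaw": 0, "grip": 0}])

```text
time: 9.68
position: [0.6429, 0.1922, 0.1554]
tcp_rot: [[-0.158, 0.987, 0.01], [0.987, 0.158, -0.002], [-0.004, 0.009, -1.0]]
ft_force: [0.5, -1.5, 3.7]
opening: 0.0223
```

>>> drive_tool(rows=[{"x": 0, "y": 0, "z": 0.001, "yaw": 0, "grip": 0}])

```text
time: 9.77
position: [0.643, 0.1922, 0.1543]
tcp_rot: [[-0.158, 0.987, 0.01], [0.987, 0.158, -0.002], [-0.004, 0.009, -1.0]]
ft_force: [-0.8, 0.0, 4.8]
opening: 0.0225
```

>>> drive_tool(rows=[{"x": 0, "y": 0, "z": 0.001, "yaw": 0, "grip": 0}])

```text
time: 9.85
position: [0.643, 0.1922, 0.1532]
tcp_rot: [[-0.158, 0.987, 0.01], [0.987, 0.158, -0.002], [-0.004, 0.009, -1.0]]
ft_force: [-0.2, -0.6, 5.8]
opening: 0.0224
```

>>> drive_tool(rows=[{"x": 0, "y": 0, "z": 0.001, "yaw": 0, "grip": 0}])

```text
time: 9.93
position: [0.643, 0.1922, 0.1521]
tcp_rot: [[-0.158, 0.987, 0.01], [0.987, 0.158, -0.002], [-0.004, 0.009, -1.0]]
ft_force: [-0.3, -0.5, 3.8]
opening: 0.0226
```

>>> drive_tool(rows=[{"x": 0, "y": 0, "z": 0.001, "yaw": 0, "grip": 0}])

```text
time: 10.02
position: [0.643, 0.1922, 0.1509]
tcp_rot: [[-0.158, 0.987, 0.01], [0.987, 0.158, -0.002], [-0.004, 0.009, -1.0]]
ft_force: [-0.0, 0.0, 4.1]
opening: 0.0225
```

>>> drive_tool(rows=[{"x": 0, "y": 0, "z": 0.001, "yaw": 0, "grip": 0}])

```text
time: 10.1
position: [0.643, 0.1922, 0.1498]
tcp_rot: [[-0.158, 0.987, 0.01], [0.987, 0.158, -0.002], [-0.004, 0.009, -1.0]]
ft_force: [-0.4, -0.3, 4.2]
opening: 0.0225
```

Depth is about 50 mm.

>>> drive_tool(rows=[{"x": 0, "y": 0, "z": 0.001, "yaw": 0, "grip": 0}])

```text
time: 10.18
position: [0.643, 0.1922, 0.1487]
tcp_rot: [[-0.158, 0.987, 0.01], [0.987, 0.158, -0.002], [-0.004, 0.009, -1.0]]
ft_force: [0.2, 0.3, 4.2]
opening: 0.0226
```

>>> drive_tool(rows=[{"x": 0, "y": 0, "z": 0.001, "yaw": 0, "grip": 0}])

```text
time: 10.27
position: [0.643, 0.1922, 0.1476]
tcp_rot: [[-0.158, 0.987, 0.01], [0.987, 0.158, -0.002], [-0.004, 0.009, -1.0]]
ft_force: [0.3, 0.1, 4.3]
opening: 0.0225
```

>>> drive_tool(rows=[{"x": 0, "y": 0, "z": 0.001, "yaw": 0, "grip": 0}])

```text
time: 10.35
position: [0.643, 0.1922, 0.1465]
tcp_rot: [[-0.158, 0.987, 0.01], [0.987, 0.158, -0.002], [-0.004, 0.009, -1.0]]
ft_force: [-0.2, 0.2, 3.8]
opening: 0.0227
```

>>> drive_tool(rows=[{"x": 0, "y": 0, "z": 0.001, "yaw": 0, "grip": 0}])

```text
time: 10.43
position: [0.6431, 0.1922, 0.1456]
tcp_rot: [[-0.158, 0.987, 0.01], [0.987, 0.158, -0.002], [-0.004, 0.01, -1.0]]
ft_force: [-1.2, -1.2, 8.2]
opening: 0.0225
```

>>> drive_tool(rows=[{"x": 0, "y": 0, "z": 0.001, "yaw": 0, "grip": 0}])

```text
time: 10.52
position: [0.6431, 0.1923, 0.1449]
tcp_rot: [[-0.158, 0.987, 0.01], [0.987, 0.158, -0.002], [-0.004, 0.01, -1.0]]
ft_force: [-0.7, -0.0, 7.4]
opening: 0.0228
```

>>> drive_tool(rows=[{"x": 0, "y": 0, "z": 0.0005, "yaw": 0, "grip": 0}])

```text
time: 10.6
position: [0.6431, 0.1923, 0.1446]
tcp_rot: [[-0.158, 0.987, 0.01], [0.987, 0.158, -0.002], [-0.004, 0.01, -1.0]]
ft_force: [-1.2, -0.4, 7.3]
opening: 0.0226
```

The force has left the plateau, so the tip is on the cushion. Press to about 3 mm of compression.

>>> drive_tool(rows=[{"x": 0, "y": 0, "z": 0.001, "yaw": 0, "grip": 0}])

```text
time: 10.68
position: [0.6432, 0.1923, 0.1441]
tcp_rot: [[-0.158, 0.987, 0.011], [0.987, 0.158, -0.002], [-0.004, 0.01, -1.0]]
ft_force: [-1.7, -0.0, 9.7]
opening: 0.0225
```

>>> drive_tool(rows=[{"x": 0, "y": 0, "z": 0.001, "yaw": 0, "grip": 0}])

```text
time: 10.77
position: [0.6432, 0.1924, 0.1436]
tcp_rot: [[-0.158, 0.987, 0.011], [0.987, 0.158, -0.003], [-0.004, 0.01, -1.0]]
ft_force: [-1.2, -1.2, 10.4]
opening: 0.0228
```

>>> drive_tool(rows=[{"x": 0, "y": 0, "z": 0.0015, "yaw": 0, "grip": 0}, {"x": 0, "y": 0, "z": 0.0015, "yaw": 0, "grip": 0}])

```text
time: 10.93
position: [0.6434, 0.1925, 0.1428]
tcp_rot: [[-0.158, 0.987, 0.011], [0.987, 0.158, -0.003], [-0.004, 0.011, -1.0]]
ft_force: [-0.8, -1.3, 7.8]
opening: 0.023
```

```bash
python3 -c "
from h import *
tipk();snap('side',11);tipk()"
```

```text
t 10.9333 pos [0.6434 0.1925 0.1428] tip [0.6447 0.1922 0.023 ] tool-frame shift to mouth [-0.0005 -0.001  -0.057 ] F [-0.82 -1.33  7.81] 0.023017382711123226
10.9333 [0.64336448 0.1924722  0.14279893] jaw 9.10591492341065 [-0.81987588 -1.32524772  7.80953659] 0.023017382711123226
t 10.9833 pos [0.6434 0.1925 0.1428] tip [0.6447 0.1922 0.023 ] tool-frame shift to mouth [-0.0005 -0.001  -0.057 ] F [-0.52  0.17  7.52] 0.022787288836853225
```

>>> drive_tool(rows=[{"x": -0.0003, "y": -0.0005, "z": 0.001, "yaw": 0, "grip": 0}])

```text
time: 11.07
position: [0.6433, 0.1924, 0.1427]
tcp_rot: [[-0.158, 0.987, 0.013], [0.987, 0.158, -0.002], [-0.004, 0.012, -1.0]]
ft_force: [-1.3, -1.2, 10.8]
opening: 0.0226
```

>>> drive_tool(rows=[{"x": 0, "y": 0, "z": 0.001, "yaw": 0, "grip": 0}])

```text
time: 11.15
position: [0.6434, 0.1925, 0.1427]
tcp_rot: [[-0.158, 0.987, 0.013], [0.987, 0.158, -0.002], [-0.004, 0.013, -1.0]]
ft_force: [-3.0, -1.3, 11.3]
opening: 0.0226
```

```bash
python3 -c "
from h import *
tipk()
c,p,d,s=snap('wrist',12)
cv2.imwrite('pics/w12c.png',p[:,:,::-1])"
```

```text
t 11.15 pos [0.6434 0.1925 0.1427] tip [0.645  0.1922 0.0229] tool-frame shift to mouth [-0.0005 -0.0011 -0.0571] F [-3.04 -1.33 11.35] 0.022583820941016634
11.15 [0.6433861  0.19247935 0.14266502] jaw 9.09813496994768 [-3.03835882 -1.32570742 11.34946176] 0.022583820941016634
```

View pics/w12c.png

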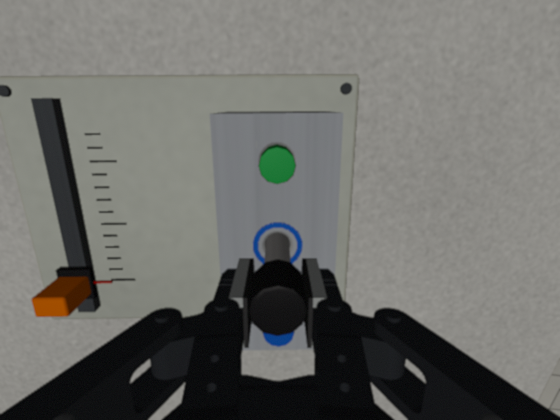

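Little motion with rising force means the cushion is nearly fully compressed. The wrist view shows the knob upright at (278,298) and the shaft inside the ring at (278,244). Release now.

>>> drive_tool(rows=[{"x": 0, "y": 0, "z": 0.001, "yaw": 0, "grip": 0.5}, {"x": 0, "y": 0, "z": 0.001, "yaw": 0, "grip": 0.7}, {"x": 0, "y": 0, "z": 0, "yaw": 0, "grip": 0.8}, {"x": 0, "y": 0, "z": 0, "yaw": 0, "grip": 0.8}, {"x": 0, "y": 0, "z": 0, "yaw": 0, "grip": 0.8}, {"x": 0, "y": 0, "z": 0, "yaw": 0, "grip": 0.8}, {"x": 0, "y": 0, "z": 0, "yaw": 0, "grip": 0.8}])

```text
time: 11.78
position: [0.6433, 0.1925, 0.1425]
tcp_rot: [[-0.158, 0.987, 0.013], [0.987, 0.158, -0.002], [-0.004, 0.012, -1.0]]
ft_force: [-0.1, 0.2, 0.1]
opening: 0.0684
```

```bash
python3 -c "
from h import *
tipk()
c,p,d,s=snap('wrist',13);snap('side',13)"
```

```text
t 11.7833 pos [0.6433 0.1925 0.1425] tip [0.6448 0.1923 0.0227] tool-frame shift to mouth [-0.0006 -0.001  -0.0573] F [-0.08  0.21  0.15] 0.06843223557900455
11.7833 [0.64327403 0.19254052 0.1424907 ] jaw 9.103780573730798 [-0.08221089  0.20613106  0.14560507] 0.06843223557900455
11.8333 [0.64331322 0.19253361 0.1425183 ] jaw 9.1013206860217 [0.24882308 0.32955101 0.13961102] 0.06806060842653114
```

View pics/wrist13.png

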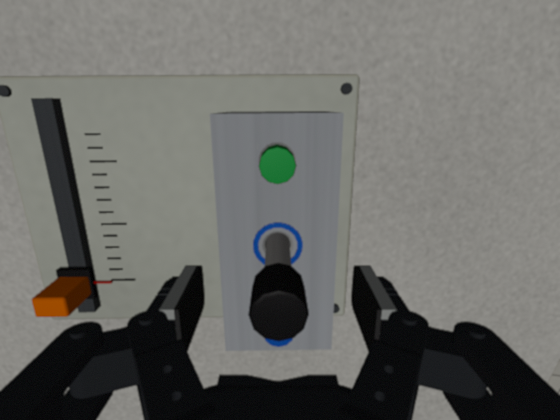

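The rod stands free, knob at (278,305) with both fingers clear. I compare its height before and after.

Run:
```python
from h import *
for k in(12,13):
    c=np.load(f'wrist{k}.npz');d=c['d'];R,t=c['R'],c['t']
    def pts(u0,v0,u1,v1):
        vv,uu=np.mgrid[v0:v1,u0:u1];z=d[v0:v1,u0:u1].ravel();ok=z>0
        X=np.c_[(uu.ravel()-c['cx'])/c['fx']*z,(vv.ravel()-c['cy'])/c['fy']*z,z][ok]
        return (X-t)@R
    kn=pts(265,300,292,322);bl=pts(225,180,255,280);
    print(k,'knob top z',np.median(kn[:,2]),kn[:,2].std(),'xy',kn[:,:2].mean(0),'block z',np.median(bl[:,2]),'exposed',1000*(np.median(kn[:,2])-np.median(bl[:,2])))
    pl=pts(120,100,200,250);print('plate',np.median(pl[:,2]))
    g=pts(272,158,284,172);print('green',np.median(g[:,2]))
```

```text
12 knob top z 0.14839142741667427 0.0005464486848949018 xy [0.64280444 0.19282417] block z 0.08089870689901205 exposed 67.49272051766222
plate 0.010742098592572497
green 0.09673837516926392
13 knob top z 0.15075844624081722 0.0005172601608333339 xy [0.64241027 0.19455797] block z 0.08071554122269681 exposed 70.04290501812041
plate 0.010739813614046924
green 0.09690845762404401
```

The rod rose about 2.5 mm on release, which leaves only a little cushion load. I'll press the knob top again with shut fingers, since that can't draw the rod up.

>>> drive_tool(rows=[{"x": 0, "y": 0, "z": -0.01, "yaw": 0, "grip": 0.8}, {"x": 0, "y": 0, "z": -0.03, "yaw": 0, "grip": 0.8}, {"x": 0, "y": 0, "z": -0.05, "yaw": 0, "grip": 0.8}, {"x": 0, "y": 0, "z": -0.065, "yaw": 0, "grip": 0}, {"x": 0, "y": 0, "z": -0.065, "yaw": 0, "grip": 0}, {"x": 0, "y": 0, "z": -0.065, "yaw": 0, "grip": 0}, {"x": 0, "y": 0, "z": -0.065, "yaw": 0, "grip": 0}, {"x": 0, "y": 0, "z": -0.065, "yaw": 0, "grip": 0}, {"x": 0, "y": 0, "z": -0.065, "yaw": 0, "grip": 0}, {"x": 0, "y": 0, "z": -0.065, "yaw": 0, "grip": 0}])

```text
time: 12.72
position: [0.6421, 0.1925, 0.2067]
tcp_rot: [[-0.158, 0.987, 0.012], [0.987, 0.158, -0.003], [-0.004, 0.011, -1.0]]
ft_force: [-0.2, -0.5, -0.0]
opening: 0.0002
```

Run:
```python
from h import *
tipk();c,p,d,s=snap('wrist',14);snap('side',14)
p=np.load('side14.npz')['p'];cv2.imwrite('pics/s14s.png',cv2.resize(p[130:280,180:280,::-1],None,fx=4,fy=4,interpolation=cv2.INTER_CUBIC))
```

```text
t 12.7167 pos [0.6421 0.1925 0.2067] tip [0.6435 0.1922 0.0869] tool-frame shift to mouth [-0.0004 -0.0005  0.0069] F [-0.22 -0.53 -0.02] 0.00019422533411679317
12.7167 [0.64213042 0.19252399 0.20665324] jaw 9.108295427135234 [-0.21955869 -0.52894961 -0.016484  ] 0.00019422533411679317
12.7667 [0.64223934 0.19259402 0.20686596] jaw 9.10469515327248 [ 0.67956643 -0.1825326  -0.30276383] -0.0003526811413253815
```

View pics/wrist14.png

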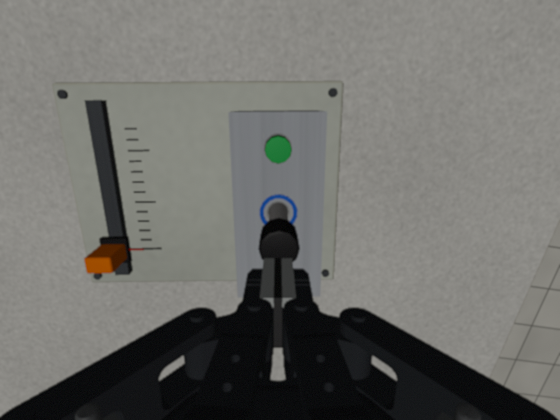

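View pics/s14s.png

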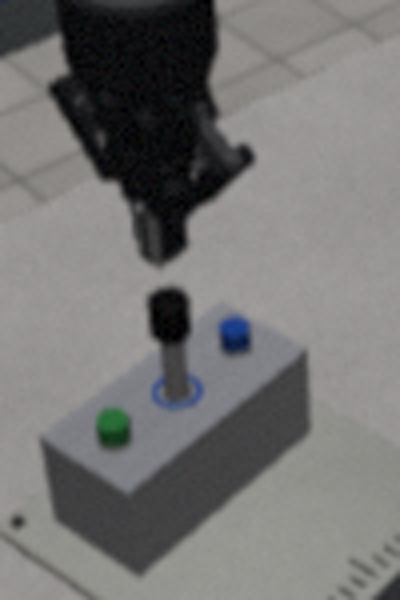

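The rod stands upright in the ring, with the shut fingers about 30 mm above the knob. Lower and press.

>>> drive_tool(rows=[{"x": 0, "y": 0, "z": 0.008, "yaw": 0, "grip": 0}, {"x": 0, "y": 0, "z": 0.016, "yaw": 0, "grip": 0}, {"x": 0, "y": 0, "z": 0.023, "yaw": 0, "grip": 0}, {"x": 0, "y": 0, "z": 0.027, "yaw": 0, "grip": 0}, {"x": 0, "y": 0, "z": 0.028, "yaw": 0, "grip": 0}, {"x": 0, "y": 0, "z": 0.028, "yaw": 0, "grip": 0}])

```text
time: 13.32
position: [0.6424, 0.1925, 0.1783]
tcp_rot: [[-0.158, 0.987, 0.011], [0.987, 0.158, -0.003], [-0.004, 0.011, -1.0]]
ft_force: [0.0, 0.7, 0.9]
opening: 0.0
```

>>> drive_tool(rows=[{"x": 0, "y": 0, "z": 0.001, "yaw": 0, "grip": 0}, {"x": 0, "y": 0, "z": 0.002, "yaw": 0, "grip": 0}])

```text
time: 13.48
position: [0.6426, 0.1926, 0.1765]
tcp_rot: [[-0.158, 0.987, 0.012], [0.987, 0.158, -0.002], [-0.004, 0.011, -1.0]]
ft_force: [-0.6, 0.3, 0.5]
opening: -0.0002
```

>>> drive_tool(rows=[{"x": 0, "y": 0, "z": 0.001, "yaw": 0, "grip": 0}])

```text
time: 13.57
position: [0.6429, 0.1929, 0.1763]
tcp_rot: [[-0.158, 0.987, 0.013], [0.987, 0.158, -0.002], [-0.004, 0.012, -1.0]]
ft_force: [-1.8, -1.0, 6.2]
opening: -0.0001
```

>>> drive_tool(rows=[{"x": 0, "y": 0, "z": 0.0015, "yaw": 0, "grip": 0}])

```text
time: 13.65
position: [0.6435, 0.1932, 0.176]
tcp_rot: [[-0.158, 0.987, 0.015], [0.987, 0.158, -0.001], [-0.004, 0.014, -1.0]]
ft_force: [-0.4, -1.0, 6.8]
opening: -0.0001
```

>>> drive_tool(rows=[{"x": 0, "y": 0, "z": 0.0015, "yaw": 0, "grip": 0}])

```text
time: 13.73
position: [0.6441, 0.1936, 0.1758]
tcp_rot: [[-0.158, 0.987, 0.017], [0.987, 0.158, -0.001], [-0.003, 0.016, -1.0]]
ft_force: [-2.5, -0.9, 6.8]
opening: 0.0001
```

>>> drive_tool(rows=[{"x": 0, "y": 0, "z": 0.0015, "yaw": 0, "grip": 0}])

```text
time: 13.82
position: [0.6447, 0.1939, 0.1758]
tcp_rot: [[-0.158, 0.987, 0.019], [0.987, 0.158, -0.0], [-0.003, 0.018, -1.0]]
ft_force: [-0.7, -1.3, 6.7]
opening: 0.0002
```

>>> drive_tool(rows=[{"x": -0.001, "y": -0.003, "z": 0.002, "yaw": 0, "grip": 0}, {"x": -0.001, "y": -0.003, "z": 0.003, "yaw": 0, "grip": 0}, {"x": -0.001, "y": -0.003, "z": 0.004, "yaw": 0, "grip": 0}])

```text
time: 14.07
position: [0.6431, 0.1932, 0.1741]
tcp_rot: [[-0.158, 0.987, 0.022], [0.987, 0.158, 0.001], [-0.002, 0.022, -1.0]]
ft_force: [-0.7, 0.0, 12.1]
opening: 0.0
```

>>> drive_tool(rows=[{"x": -0.0007, "y": -0.001, "z": 0.002, "yaw": 0, "grip": 0}, {"x": -0.0007, "y": -0.001, "z": 0.003, "yaw": 0, "grip": 0}])

```text
time: 14.23
position: [0.6433, 0.1929, 0.1733]
tcp_rot: [[-0.158, 0.987, 0.026], [0.987, 0.158, 0.002], [-0.002, 0.026, -1.0]]
ft_force: [-1.5, 0.2, 13.5]
opening: -0.0
```

Pressed about 3 mm deeper at 13.5 N. Retract straight up.

>>> drive_tool(rows=[{"x": 0, "y": 0, "z": -0.003, "yaw": 0, "grip": 0}, {"x": 0, "y": 0, "z": -0.012, "yaw": 0, "grip": 0}, {"x": 0, "y": 0, "z": -0.03, "yaw": 0, "grip": 0}, {"x": 0, "y": 0, "z": -0.045, "yaw": 0, "grip": 0}, {"x": 0, "y": 0, "z": -0.05, "yaw": 0, "grip": 0.3}, {"x": 0, "y": 0, "z": -0.05, "yaw": 0, "grip": 0.6}, {"x": 0, "y": 0, "z": -0.05, "yaw": 0, "grip": 0.6}, {"x": 0, "y": 0, "z": -0.05, "yaw": 0, "grip": 0.6}])

```text
time: 14.9
position: [0.6416, 0.1925, 0.2223]
tcp_rot: [[-0.158, 0.987, 0.025], [0.987, 0.158, 0.002], [-0.002, 0.025, -1.0]]
ft_force: [1.0, 0.8, 0.2]
opening: 0.0482
```

```bash
cat >> h.py <<'E'
def kz(k,pr=True):
    c=np.load(f'wrist{k}.npz');d=c['d'];R,t=c['R'],c['t'];p=c['p']
    vv,uu=np.mgrid[0:420,0:560];z=d
    X=np.stack([(uu-c['cx'])/c['fx']*z,(vv-c['cy'])/c['fy']*z,z],-1)
    W=(X-t)@R
    rel=W[...,:2]-np.array([.6432,.1920]);r=np.hypot(rel[...,0],rel[...,1])
    m=(z>0)&(r<.010)&(W[...,2]>.125)&(W[...,2]<.175)
    zz=W[m][:,2]; top=zz[zz>np.percentile(zz,60)-.004] if len(zz) else zz
    ey=np.array([-.158,.987]);ex=np.array([.987,.158])
    a=rel@ex;b=rel@ey
    mb=(z>0)&(abs(a)<.025)&(abs(b)>.018)&(abs(b)<.035)&(W[...,2]>.07)&(W[...,2]<.09)
    print(k,'n',m.sum(),'knob',np.median(top),'xy',W[m][:,:2].mean(0) if m.any() else None,'block',np.median(W[mb][:,2]),'exp',1000*(np.median(top)-np.median(W[mb][:,2])))
E
python3 - <<'E'
from h import *
tipk();c,p,d,s=snap('wrist',15)
for k in (13,14,15):kz(k)
E
```

```text
t 14.9 pos [0.6416 0.1925 0.2223] tip [0.6446 0.1927 0.1025] tool-frame shift to mouth [-0.0007 -0.0021  0.0224] F [1.01 0.79 0.22] 0.048150686083376935
14.9 [0.6415886  0.19246473 0.22225306] jaw 9.090993546363409 [1.00875008 0.79499152 0.22420344] 0.048150686083376935
13 n 1781 knob 0.15073205727563488 xy [0.64315422 0.19226344] block 0.0807093732886175 exp 70.02268398701737
14 n 717 knob 0.15166332615059966 xy [0.64299272 0.19374186] block 0.08068344199965158 exp 70.97988415094808
15 n 754 knob 0.15092031016966123 xy [0.64314777 0.19218512] block 0.08073670115291132 exp 70.18360901674991
```

View pics/wrist15.png

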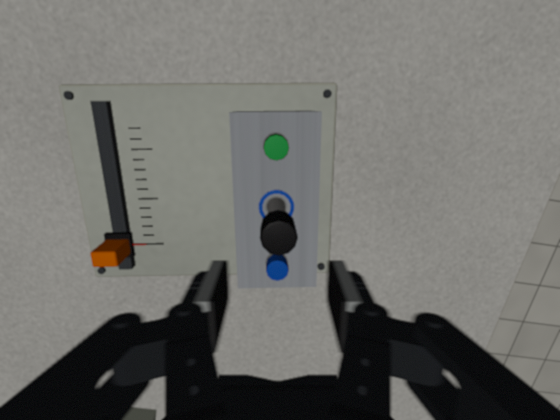

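The rod stands free at about 70 mm exposed, with the knob at (278,235) and the fingers clear. Next are the slide's frame and ticks, taken from the sharp view wrist8.

Run:
```python
from h import *
c=np.load('wrist8.npz')
P=lambda u,v,z:ray(c,95+(u+1)/3-.33,75+(v+1)/3-.33,z)
sc=[ray(c,323.7,90.3,.0105),ray(c,104.5,92,.0105),ray(c,318.4,242.2,.0105),ray(c,128.1,243.4,.0105)]
print('plate centre',np.mean(sc,0))
v=(sc[0]-sc[1])+(sc[2]-sc[3]);yaw=np.arctan2(v[1],v[0]);print('yaw',np.degrees(yaw))
w=(sc[0]-sc[2])+(sc[1]-sc[3]);print('yaw2',np.degrees(np.arctan2(w[1],w[0]))-90)
ex=np.array([np.cos(yaw),np.sin(yaw)]);ey=np.array([-ex[1],ex[0]])
o=np.mean(sc,0)[:2]
for nm,X in[('tick0',P(240,438,.0103)),('tick50',P(225,318,.0103)),('tick100',P(210,190,.0103)),('tick120',P(192,135,.0103)),('bore',np.array([.6435,.1917,.08])),('pointer z.02',P(200,437,.02)),('pointer z.0265',P(200,437,.0265)),('orange top',P(116,466,.0585))]:
    q=X[:2]-o;print(nm,X.round(4),'block',(q@ex).round(4),(q@ey).round(4))
sl=o-.09*ex
for r in(0,4,70):print('slide at',r,sl+(r/1000-.06)*ey)
# depth-based orange
d=c['d'];h=cv2.cvtColor(c['p'],cv2.COLOR_RGB2HSV);m=cv2.inRange(h,np.array((3,140,60)),np.array((18,255,255)))>0
vv,uu=np.nonzero(m&(d>0));z=d[vv,uu];X=(np.c_[(uu-c['cx'])/c['fx']*z,(vv-c['cy'])/c['fy']*z,z]-c['t'])@c['R']
tp=X[X[:,2]>.055];q=tp[:,:2]-o;print(len(tp),tp[:,2].mean(),'top block x',np.percentile(q@ex,[5,95]),'y',np.percentile(q@ey,[5,95]))
```

```text
plate centre [0.57426621 0.18001817 0.0105    ]
yaw 9.514053483392471
yaw2 9.496328569901664
tick0 [0.5268 0.1106 0.0103] block -0.0583 -0.0607
tick50 [0.5176 0.1603 0.0103] block -0.0592 -0.0101
tick100 [0.5089 0.2094 0.0103] block -0.0596 0.0398
tick120 [0.501  0.2287 0.0103] block -0.0642 0.0601
bore [0.6435 0.1917 0.08  ] block 0.0702 0.0001
pointer z.02 [0.5135 0.1123 0.02  ] block -0.0712 -0.0567
pointer z.0265 [0.5154 0.1149 0.0265] block -0.0688 -0.0545
orange top [0.4956 0.1118 0.0585] block -0.0888 -0.0543
slide at 0 [0.49542152 0.10596741]
slide at 4 [0.49476037 0.10991239]
slide at 70 [0.48385126 0.17500457]
294 0.058716789624320045 top block x [-0.09916696 -0.07811743] y [-0.06061053 -0.04717742]
```

```bash
python3 -c "
from h import *
s=observe();print(np.round(s['joint_positions'],1),np.round(s['tcp_rot'],3))
delta(.4944,.112,.20,99.5);delta(.4944,.112,.20,-80.5)"
```

```text
[ -0.3  32.2 -31.2  86.5  18.4  65.  -26. ] [[-0.158  0.987  0.025]
 [ 0.987  0.158  0.002]
 [-0.002  0.025 -1.   ]]
delta [-0.0562 -0.1585  0.0184] yaw 89.59
delta [-0.0562 -0.1585  0.0184] yaw 89.59
```

>>> drive_tool(rows=[{"x": 0, "y": 0, "z": -0.02, "yaw": 0, "grip": 0.6}, {"x": -0.005, "y": -0.016, "z": -0.03, "yaw": 7, "grip": 0.6}, {"x": -0.012, "y": -0.036, "z": -0.03, "yaw": 14, "grip": 0.6}, {"x": -0.02, "y": -0.056, "z": -0.03, "yaw": 21, "grip": 0.6}, {"x": -0.028, "y": -0.076, "z": -0.03, "yaw": 28, "grip": 0.6}, {"x": -0.035, "y": -0.096, "z": -0.03, "yaw": 35, "grip": 0.6}, {"x": -0.042, "y": -0.116, "z": -0.03, "yaw": 42, "grip": 0.6}, {"x": -0.049, "y": -0.136, "z": -0.03, "yaw": 49, "grip": 0.6}, {"x": -0.054, "y": -0.15, "z": -0.03, "yaw": 56, "grip": 0.6}, {"x": -0.0562, "y": -0.1585, "z": -0.03, "yaw": 63, "grip": 0.6}])

```text
time: 15.78
position: [0.4914, 0.1106, 0.2476]
tcp_rot: [[0.812, 0.583, 0.023], [0.583, -0.812, 0.001], [0.019, 0.013, -1.0]]
ft_force: [0.5, 0.2, -0.6]
opening: 0.0508
```

```bash
python3 -c "
from h import *
s=observe();print(s['position'],np.round(s['joint_positions'],1))
delta(.4944,.112,.20,-80.5)"
```

```text
[0.49144685 0.11056472 0.24762833] [  0.4  13.1 -21.9 108.4   6.2  58.4 -78.5]
delta [ 0.0023 -0.0001  0.0477] yaw 26.19
```

>>> drive_tool(rows=[{"x": 0.001, "y": 0, "z": 0.015, "yaw": 7, "grip": 0.6}, {"x": 0.002, "y": 0, "z": 0.03, "yaw": 14, "grip": 0.6}, {"x": 0.0023, "y": 0, "z": 0.045, "yaw": 21, "grip": 0.6}, {"x": 0.0023, "y": 0, "z": 0.0477, "yaw": 26.2, "grip": 0.6}, {"x": 0.0023, "y": 0, "z": 0.0477, "yaw": 26.2, "grip": 0.6}, {"x": 0.0023, "y": 0, "z": 0.0477, "yaw": 26.2, "grip": 0.6}, {"x": 0.0023, "y": 0, "z": 0.0477, "yaw": 26.2, "grip": 0.6}])

```text
time: 16.37
position: [0.4945, 0.1121, 0.2001]
tcp_rot: [[0.985, 0.168, 0.023], [0.168, -0.986, 0.001], [0.023, 0.003, -1.0]]
ft_force: [0.1, -0.3, 0.3]
opening: 0.0512
```

```bash
python3 -c "
from h import *
c,p,d,s=snap('wrist',16);kz(16)
delta(.4944,.112,.056,-80.5);print(np.round(s['tcp_rot'],3))"
```

```text
16.3667 [0.4945306  0.11212009 0.20013683] jaw -80.31581999561682 [ 0.13007205 -0.32385156  0.28738791] 0.05122901859503581
16 n 0 knob nan xy None block 0.08088333849538179 exp nan
delta [-0.0036 -0.0004  0.1443] yaw 0.15
[[ 0.985  0.168  0.023]
 [ 0.168 -0.986  0.001]
 [ 0.023  0.003 -1.   ]]
  return _methods._mean(a, axis=axis, dtype=dtype,
  ret = ret.dtype.type(ret / rcount)
```

View pics/wrist16.png

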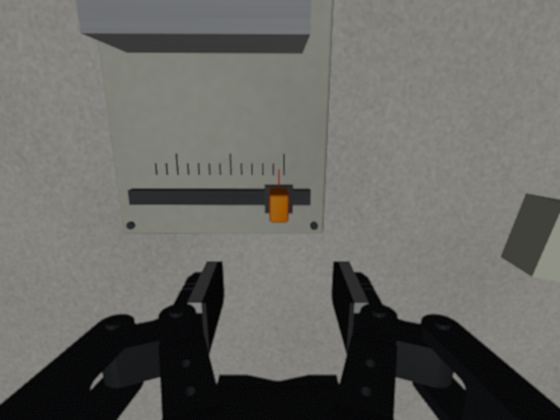

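The slide at (279,205) sits midway between the fingers, with its pointer reading about 5 mm. Descend.

>>> drive_tool(rows=[{"x": -0.0005, "y": 0, "z": 0.02, "yaw": 0, "grip": 0.6}, {"x": -0.001, "y": 0, "z": 0.045, "yaw": 0, "grip": 0.6}, {"x": -0.0015, "y": 0, "z": 0.07, "yaw": 0, "grip": 0.6}, {"x": -0.0022, "y": 0, "z": 0.095, "yaw": 0, "grip": 0.6}, {"x": -0.003, "y": 0, "z": 0.115, "yaw": 0, "grip": 0.6}, {"x": -0.0033, "y": -0.0004, "z": 0.13, "yaw": 0, "grip": 0.6}, {"x": -0.0034, "y": -0.0004, "z": 0.134, "yaw": 0, "grip": 0.6}, {"x": -0.0034, "y": -0.0004, "z": 0.134, "yaw": 0, "grip": 0.6}])

```text
time: 17.08
position: [0.4939, 0.1119, 0.0656]
tcp_rot: [[0.985, 0.169, 0.022], [0.169, -0.986, 0.001], [0.022, 0.003, -1.0]]
ft_force: [-0.4, 0.4, -0.9]
opening: 0.0514
```

```bash
python3 -c "
from h import *
c,p,d,s=snap('wrist',17)
delta(.4944,.112,.0555,-80.5)"
```

```text
17.0833 [0.49390989 0.11191392 0.06561887] jaw -80.28164063944989 [-0.35622887  0.40678435 -0.93366783] 0.05143584690250075
delta [-0.0004  0.0001  0.0111] yaw 0.2
```

View pics/wrist17.png

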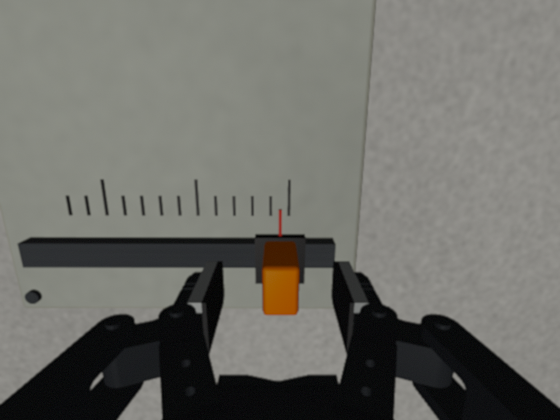

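With almost no parallax, the pointer at u=280 lies between tick 0 (289.5) and tick 10 (270.5), so it reads about 5 mm. Lower and pinch.

>>> drive_tool(newtons=30, rows=[{"x": 0, "y": 0, "z": 0.006, "yaw": 0, "grip": 0.6}, {"x": 0, "y": 0, "z": 0.0105, "yaw": 0, "grip": 0.6}, {"x": 0, "y": 0, "z": 0.0105, "yaw": 0, "grip": 0.1}, {"x": 0, "y": 0, "z": 0.0105, "yaw": 0, "grip": 0}, {"x": 0, "y": 0, "z": 0.0105, "yaw": 0, "grip": 0}, {"x": 0, "y": 0, "z": 0.0105, "yaw": 0, "grip": 0}, {"x": 0, "y": 0, "z": 0.0105, "yaw": 0, "grip": 0}, {"x": 0, "y": 0, "z": 0.0105, "yaw": 0, "grip": 0}])

```text
time: 17.8
position: [0.495, 0.1121, 0.0565]
tcp_rot: [[0.985, 0.168, 0.024], [0.168, -0.986, 0.001], [0.024, 0.003, -1.0]]
ft_force: [-0.4, -2.2, 5.2]
opening: 0.0155
```

Run:
```python
from h import *
c,p,d,s=snap('wrist',18)
a=np.radians(9.5);ex=np.array([np.cos(a),np.sin(a)]);ey=np.array([-ex[1],ex[0]]);o=np.array([.57427,.18002])
q=s['position'][:2]-o;print('block xy',q@ex,q@ey,'reading',60+1000*(q@ey))
R=np.array(s['tcp_rot']);e3=np.array([*ey,0]);print('65.5mm along +y in tool',R.T@e3*.0655)
```

```text
17.8 [0.49500492 0.11211578 0.05646955] jaw -80.31192748117152 [-0.36239619 -2.2160936   5.16968315] 0.015543963964921591
block xy -0.08938543238684031 -0.053890444633821664 reading 6.109555366178334
65.5mm along +y in tool [ 0.0002197  -0.06549934 -0.00019552]
```

View pics/wrist18.png

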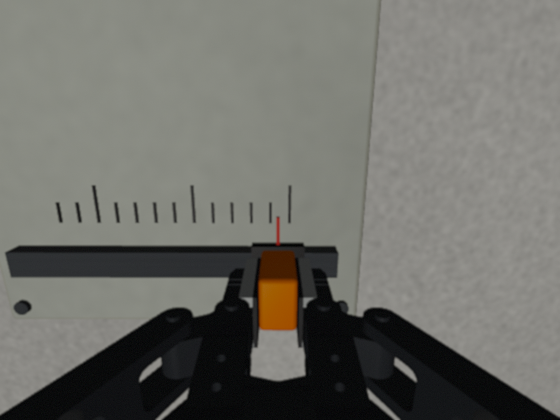

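Gripped. The pointer at u=278 reads about 6.1 mm, which agrees with the kinematics. Slide it about +64.4 mm.

>>> drive_tool(rows=[{"x": 0, "y": -0.006, "z": -0.001, "yaw": 0, "grip": 0}, {"x": 0, "y": -0.016, "z": -0.001, "yaw": 0, "grip": 0}, {"x": 0, "y": -0.026, "z": -0.001, "yaw": 0, "grip": 0}, {"x": 0, "y": -0.036, "z": -0.001, "yaw": 0, "grip": 0}, {"x": 0.0001, "y": -0.046, "z": -0.001, "yaw": 0, "grip": 0}, {"x": 0.0002, "y": -0.055, "z": -0.001, "yaw": 0, "grip": 0}, {"x": 0.0002, "y": -0.062, "z": -0.001, "yaw": 0, "grip": 0}, {"x": 0.0002, "y": -0.0644, "z": -0.001, "yaw": 0, "grip": 0}, {"x": 0.0002, "y": -0.0644, "z": -0.001, "yaw": 0, "grip": 0}, {"x": 0.0002, "y": -0.0644, "z": -0.001, "yaw": 0, "grip": 0}])

```text
time: 18.68
position: [0.484, 0.1773, 0.0566]
tcp_rot: [[0.985, 0.17, 0.024], [0.17, -0.985, 0.002], [0.024, 0.002, -1.0]]
ft_force: [4.8, 2.6, -14.1]
opening: 0.0155
```

```bash
cat >> h.py <<'E'
def rd():
    s=observe();a=np.radians(9.5);ex=np.array([np.cos(a),np.sin(a)]);ey=np.array([-ex[1],ex[0]]);o=np.array([.57427,.18002])
    q=s['position'][:2]-o;print('reading kin',60+1000*(q@ey),'x',q@ex)
E
python3 - <<'E'
from h import *
c,p,d,s=snap('wrist',19);rd();snap('side',19)
p=np.load('side19.npz')['p'];cv2.imwrite('pics/s19s.png',cv2.resize(p[150:300,180:330,::-1],None,fx=4,fy=4,interpolation=cv2.INTER_CUBIC))
E
```

```text
18.6833 [0.48398269 0.17729106 0.05660954] jaw -80.22968053763442 [  4.75841418   2.6337986  -14.14325736] 0.015528618192069207
reading kin 72.18933609305117 x -0.0894752874397924
18.7333 [0.48400999 0.17727448 0.05662427] jaw -80.23352924590097 [  4.38355992   3.76957406 -14.54362934] 0.015652239009008705
```

View pics/wrist19.png

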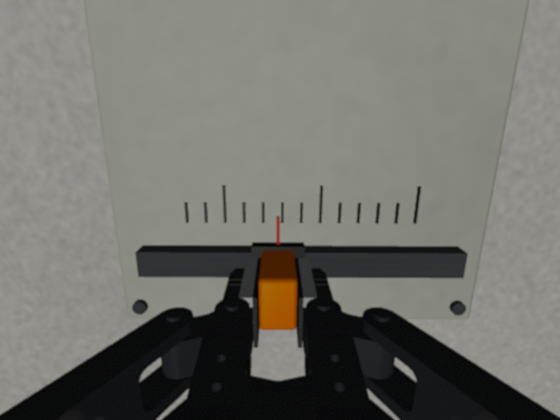

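View pics/s19s.png

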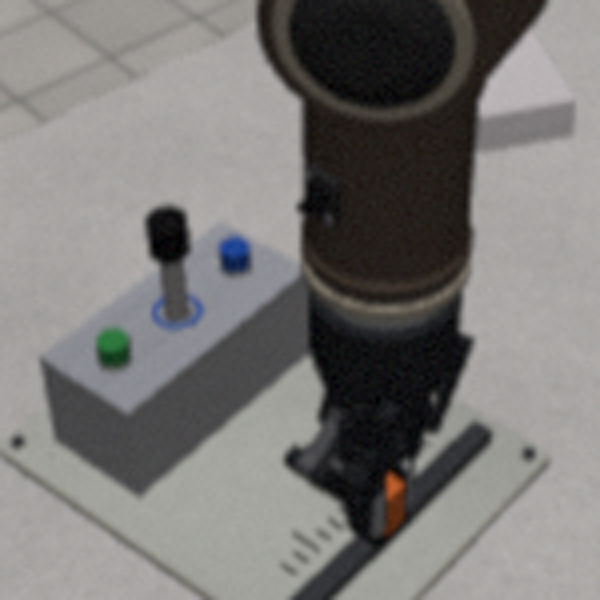

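The reading is now 72.2 by both ticks and kinematics. Nudge it back about 1.7 mm and relax the vertical load.

>>> drive_tool(rows=[{"x": 0, "y": 0.001, "z": 0.0007, "yaw": 0, "grip": 0}, {"x": 0, "y": 0.0018, "z": 0.0007, "yaw": 0, "grip": 0}, {"x": 0, "y": 0.0018, "z": 0.0007, "yaw": 0, "grip": 0}, {"x": 0, "y": 0.0018, "z": 0.0007, "yaw": 0, "grip": 0}])

```text
time: 19.12
position: [0.4842, 0.1766, 0.0565]
tcp_rot: [[0.985, 0.17, 0.024], [0.17, -0.985, 0.003], [0.024, 0.001, -1.0]]
ft_force: [-2.3, 2.3, 5.1]
opening: 0.0154
```

Run:
```python
from h import *
rd();print(observe()['ft_force'])
```

```text
reading kin 71.52529926691048 x -0.0894018712632592
[-2.25981663  2.321805    5.10202422]
```

>>> drive_tool(rows=[{"x": 0, "y": 0.001, "z": -0.0002, "yaw": 0, "grip": 0}, {"x": 0, "y": 0.002, "z": -0.0002, "yaw": 0, "grip": 0}, {"x": 0, "y": 0.002, "z": -0.0002, "yaw": 0, "grip": 0}, {"x": 0, "y": 0.002, "z": -0.0002, "yaw": 0, "grip": 0}])

```text
time: 19.45
position: [0.4845, 0.1746, 0.0565]
tcp_rot: [[0.985, 0.17, 0.024], [0.17, -0.985, 0.003], [0.024, 0.001, -1.0]]
ft_force: [-0.2, 2.6, -3.9]
opening: 0.0153
```

Run:
```python
from h import *
rd();print(observe()['ft_force'])
```

```text
reading kin 69.46706710721693 x -0.0894571017143888
[-0.17390114  2.59906675 -3.90353132]
```

>>> drive_tool(rows=[{"x": 0, "y": 0, "z": 0, "yaw": 0, "grip": 0.5}, {"x": 0, "y": 0, "z": 0, "yaw": 0, "grip": 0.6}, {"x": 0, "y": 0, "z": 0, "yaw": 0, "grip": 0.6}, {"x": 0, "y": 0, "z": 0, "yaw": 0, "grip": 0.6}, {"x": 0, "y": 0, "z": -0.015, "yaw": 0, "grip": 0.6}, {"x": 0, "y": 0, "z": -0.035, "yaw": 0, "grip": 0.6}, {"x": 0, "y": 0, "z": -0.06, "yaw": 0, "grip": 0.6}, {"x": 0, "y": 0, "z": -0.07, "yaw": 0, "grip": 0.6}, {"x": 0, "y": 0, "z": -0.07, "yaw": 0, "grip": 0.6}, {"x": 0, "y": 0, "z": -0.07, "yaw": 0, "grip": 0.6}])

```text
time: 20.28
position: [0.4831, 0.1742, 0.1267]
tcp_rot: [[0.985, 0.17, 0.025], [0.17, -0.985, 0.004], [0.025, 0.001, -1.0]]
ft_force: [0.3, -0.1, -1.1]
opening: 0.0513
```

Run:
```python
from h import *
c,p,d,s=snap('wrist',20);rd()
```

```text
20.2833 [0.48307457 0.1742292  0.12670244] jaw -80.21203037659993 [ 0.32887046 -0.07619416 -1.05517916] 0.05125578136477478
reading kin 69.18280282004007 x -0.09143756293799456
```

View pics/wrist20.png

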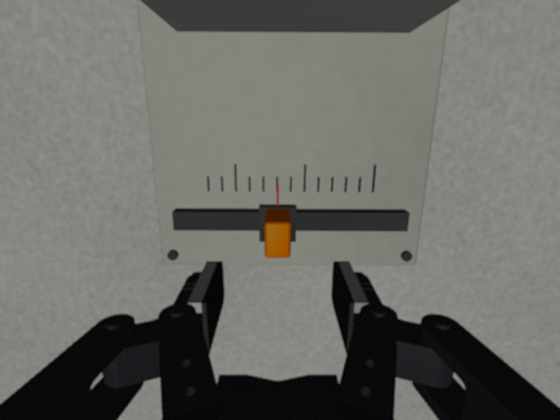

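The slide is free and its pointer at u=277.5 reads about 69.9. I rise over the rod for a final height check.

>>> drive_tool(rows=[{"x": 0, "y": 0, "z": -0.035, "yaw": 0, "grip": 0.6}, {"x": 0, "y": 0, "z": -0.07, "yaw": 0, "grip": 0.6}, {"x": 0, "y": 0, "z": -0.105, "yaw": 0, "grip": 0.6}, {"x": 0.01, "y": 0, "z": -0.14, "yaw": 0, "grip": 0.6}, {"x": 0.04, "y": 0, "z": -0.15, "yaw": 0, "grip": 0.6}, {"x": 0.07, "y": 0, "z": -0.15, "yaw": 0, "grip": 0.6}, {"x": 0.09, "y": 0, "z": -0.15, "yaw": 0, "grip": 0.6}, {"x": 0.1, "y": 0, "z": -0.15, "yaw": 0, "grip": 0.6}, {"x": 0.1, "y": 0, "z": -0.15, "yaw": 0, "grip": 0.6}, {"x": 0.1, "y": 0, "z": -0.15, "yaw": 0, "grip": 0.6}])

```text
time: 21.17
position: [0.5766, 0.1905, 0.2764]
tcp_rot: [[0.985, 0.17, 0.02], [0.17, -0.985, 0.002], [0.02, 0.001, -1.0]]
ft_force: [-0.3, 0.2, -0.5]
opening: 0.0511
```

Run:
```python
from h import *
c,p,d,s=snap('wrist',21);kz(21);c,p,d,s=snap('wrist',22);kz(22);snap('side',22);snap('top',22)
```

```text
21.1667 [0.57663538 0.19046873 0.27639309] jaw -80.19754886320254 [-0.31624118  0.22903172 -0.50659022] 0.051130982262151625
21 n 629 knob 0.15225289983328716 xy [0.6432782  0.19202664] block 0.08079621218217481 exp 71.45668765111235
21.2167 [0.57627607 0.19052458 0.27688646] jaw -80.17738426863218 [-0.62828003 -0.31547905  0.75596653] 0.051245950668679686
22 n 626 knob 0.1522442817152968 xy [0.6433335  0.19194982] block 0.08080140558834455 exp 71.44287612695226
21.2667 [0.57621798 0.19053818 0.27736536] jaw -80.17216334259058 [ 0.37753463 -0.581565   -0.61753179] 0.05121575209695093
21.3167 [0.57636948 0.19054875 0.27779371] jaw -80.17527619408992 [ 0.5183577  -0.31281814  0.22118693] 0.051011904046306344
```

View pics/wrist22.png

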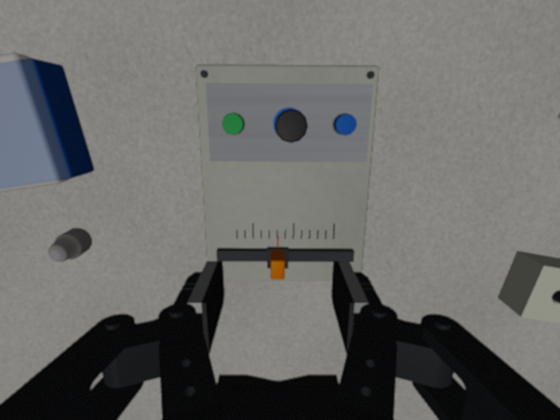

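View pics/side22.png

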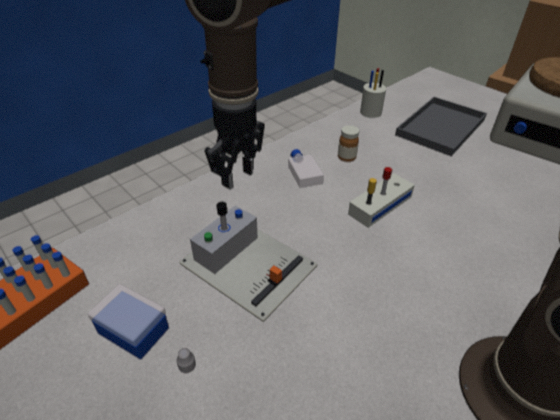

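Run:
```python
from h import *
for i in range(8): read_camera('top')
c,p,d,s=snap('wrist',23);kz(23)
a=np.radians(9.5);ey=np.array([-np.sin(a),np.cos(a)]);b=np.array([.6433,.1918])
for k in(12,13,14,15,22,23):
    c=np.load(f'wrist{k}.npz');z=c['d'];vv,uu=np.mgrid[0:420,0:560]
    W=(np.stack([(uu-c['cx'])/c['fx']*z,(vv-c['cy'])/c['fy']*z,z],-1)-c['t'])@c['R']
    g=W[(np.hypot(*(W[...,:2]-(b+.05*ey)).transpose(2,0,1))<.006)&(z>0)][:,2]
    kk=W[(np.hypot(*(W[...,:2]-b).transpose(2,0,1))<.012)&(z>0)&(W[...,2]>.14)&(W[...,2]<.17)]
    h=np.histogram(kk[:,2],bins=np.arange(.144,.156,.001))[0]
    print(k,'green',np.median(g).round(4),'knob95/50',np.percentile(kk[:,2],[25,50,75]).round(4),h)
```

```text
21.7667 [0.57748521 0.19054669 0.27843385] jaw -80.20759837306063 [-0.37339861  0.93455574  0.41355188] 0.05119309133584949
23 n 613 knob 0.15231776414350523 xy [0.64327835 0.19197948] block 0.08080283637946879 exp 71.51492776403644
12 green 0.0968 knob95/50 [0.1478 0.1483 0.1487] [  29   30   78  649 1347  241    5    6   11   13    8   37]
13 green 0.0968 knob95/50 [0.1497 0.1505 0.1509] [  64   59   58   71   90  364 1434  571   12    0    0    0]
14 green 0.0968 knob95/50 [0.1506 0.1514 0.1519] [ 24  18  20  15  24  38 188 534 214   6   0   0]
15 green 0.0967 knob95/50 [0.1503 0.1508 0.1512] [  6   4  10   6  16 103 496 372  31   0   0   0]
22 green 0.0968 knob95/50 [0.1516 0.1521 0.1527] [  0   0   0   0   0   6  56 295 377 107   5   0]
23 green 0.097 knob95/50 [0.1517 0.1522 0.1527] [  0   0   0   0   0   5  49 263 393 110   4   0]
```

The depth reading shows the rod has settled at about 71.5 mm. It eased up slowly on the cushion, and the rise has nearly stopped. The slide reads about 70, inside tolerance, but there is time to correct it by 1.5 mm.

Run:
```python
from h import *
delta(.4839,.1749,.13,-80.5)
```

```text
delta [-0.0984 -0.0007  0.146 ] yaw 0.29
```

>>> drive_tool(rows=[{"x": -0.03, "y": 0, "z": 0, "yaw": 0, "grip": 0.6}, {"x": -0.065, "y": 0, "z": 0.01, "yaw": 0.3, "grip": 0.6}, {"x": -0.09, "y": -0.0005, "z": 0.03, "yaw": 0.3, "grip": 0.6}, {"x": -0.098, "y": -0.0007, "z": 0.065, "yaw": 0.3, "grip": 0.6}, {"x": -0.0984, "y": -0.0007, "z": 0.1, "yaw": 0.3, "grip": 0.6}, {"x": -0.0984, "y": -0.0007, "z": 0.13, "yaw": 0.3, "grip": 0.6}, {"x": -0.0984, "y": -0.0007, "z": 0.145, "yaw": 0.3, "grip": 0.6}, {"x": -0.0984, "y": -0.0007, "z": 0.145, "yaw": 0.3, "grip": 0.6}, {"x": -0.0984, "y": -0.0007, "z": 0.145, "yaw": 0.3, "grip": 0.6}])

```text
time: 22.57
position: [0.4837, 0.1749, 0.1308]
tcp_rot: [[0.986, 0.165, 0.022], [0.165, -0.986, 0.003], [0.022, 0.001, -1.0]]
ft_force: [1.0, 0.0, 0.2]
opening: 0.0514
```

Run:
```python
from h import *
c,p,d,s=snap('wrist',24);rd()
delta(.4839,.1749,.0568,-80.5)
h=cv2.cvtColor(p,cv2.COLOR_RGB2HSV)
for x in blobs(p,(3,140,60),(18,255,255),None,30):print('o',x)
```

```text
22.5667 [0.48365935 0.17491919 0.13079271] jaw -80.5001423370226 [0.95852936 0.039436   0.24700904] 0.05136240294946372
reading kin 70.14526514022491 x -0.08943309619074377
delta [-0.0024  0.0002  0.075 ] yaw -0.01
o (np.int32(1160), array([277.93, 231.05]), array([265, 208,  27,  47], dtype=int32))
```

View pics/wrist24.png

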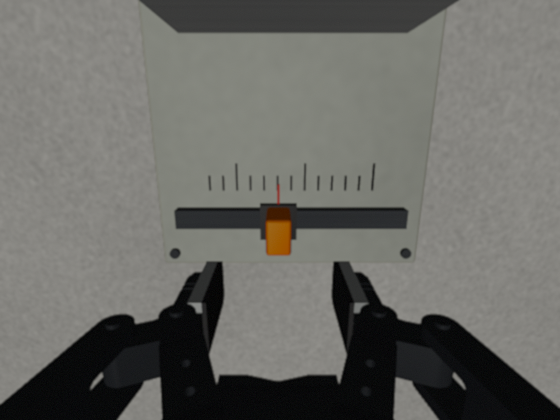

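The slide is centred at u=278 and its pointer reads about 69.8. Descend and pinch.

>>> drive_tool(rows=[{"x": -0.0008, "y": 0, "z": 0.02, "yaw": 0, "grip": 0.6}, {"x": -0.0016, "y": 0, "z": 0.045, "yaw": 0, "grip": 0.6}, {"x": -0.0022, "y": 0, "z": 0.065, "yaw": 0, "grip": 0.6}, {"x": -0.0024, "y": 0, "z": 0.074, "yaw": 0, "grip": 0.6}, {"x": -0.0024, "y": 0, "z": 0.074, "yaw": 0, "grip": 0.3}, {"x": -0.0024, "y": 0, "z": 0.074, "yaw": 0, "grip": 0}, {"x": -0.0024, "y": 0, "z": 0.074, "yaw": 0, "grip": 0}, {"x": -0.0024, "y": 0, "z": 0.074, "yaw": 0, "grip": 0}, {"x": -0.0024, "y": 0, "z": 0.074, "yaw": 0, "grip": 0}, {"x": -0.0024, "y": 0, "z": 0.074, "yaw": 0, "grip": 0}])

```text
time: 23.45
position: [0.4849, 0.1756, 0.0594]
tcp_rot: [[0.986, 0.165, 0.027], [0.165, -0.986, 0.004], [0.027, 0.0, -1.0]]
ft_force: [-1.3, -1.1, 7.5]
opening: 0.0155
```

Run:
```python
from h import *
rd();s=observe();print(s['position'],s['ft_force'],s['opening'])
```

```text
reading kin 70.37088603384173 x -0.08892480044129639
[0.48485306 0.17557183 0.05937928] [-1.31346893 -1.08366568  7.47683104] 0.015465526565724093
```

>>> drive_tool(rows=[{"x": 0, "y": -0.0008, "z": -0.0005, "yaw": 0, "grip": 0}, {"x": 0, "y": -0.0014, "z": -0.0005, "yaw": 0, "grip": 0}, {"x": 0, "y": -0.0014, "z": -0.0005, "yaw": 0, "grip": 0}])

```text
time: 23.7
position: [0.4847, 0.1763, 0.0595]
tcp_rot: [[0.986, 0.164, 0.027], [0.164, -0.986, 0.004], [0.027, 0.001, -1.0]]
ft_force: [2.6, -1.8, -10.9]
opening: 0.0151
```

Run:
```python
from h import *
rd();s=observe();print(s['position'],s['ft_force'],s['opening'])
```

```text
reading kin 71.08726812352857 x -0.08895960915404433
[0.48470049 0.17627264 0.05953865] [  2.57596419  -1.76748791 -10.91567962] 0.015071925015444822
```

Good enough (about 71). Release and rise, back to the view of rod and slide.

>>> drive_tool(rows=[{"x": 0, "y": -0.0003, "z": 0.0003, "yaw": 0, "grip": 0}, {"x": 0, "y": -0.0003, "z": 0.0003, "yaw": 0, "grip": 0.5}, {"x": 0, "y": -0.0003, "z": 0.0003, "yaw": 0, "grip": 0.6}, {"x": 0, "y": -0.0003, "z": 0.0003, "yaw": 0, "grip": 0.6}, {"x": 0, "y": -0.0003, "z": 0.0003, "yaw": 0, "grip": 0.6}, {"x": 0, "y": 0, "z": -0.015, "yaw": 0, "grip": 0.6}, {"x": 0, "y": 0, "z": -0.035, "yaw": 0, "grip": 0.6}, {"x": 0, "y": 0, "z": -0.06, "yaw": 0, "grip": 0.6}, {"x": 0, "y": 0, "z": -0.07, "yaw": 0, "grip": 0.6}, {"x": 0, "y": 0, "z": -0.07, "yaw": 0, "grip": 0.6}])

```text
time: 24.53
position: [0.4843, 0.1768, 0.1321]
tcp_rot: [[0.986, 0.164, 0.031], [0.164, -0.986, 0.005], [0.032, -0.0, -0.999]]
ft_force: [0.8, 0.2, -0.7]
opening: 0.0511
```

Run:
```python
from h import *
read_camera('top');c,p,d,s=snap('wrist',25)
h=cv2.cvtColor(p,cv2.COLOR_RGB2HSV)
cv2.imwrite('pics/w25c.png',cv2.resize(p[150:270,160:420,::-1],None,fx=3,fy=3,interpolation=cv2.INTER_CUBIC))
```

```text
24.5833 [0.4835589  0.17633168 0.13054151] jaw -80.55033663376186 [-0.43089418  0.65620086 -0.71920222] 0.051206755603359924
```

View pics/w25c.png

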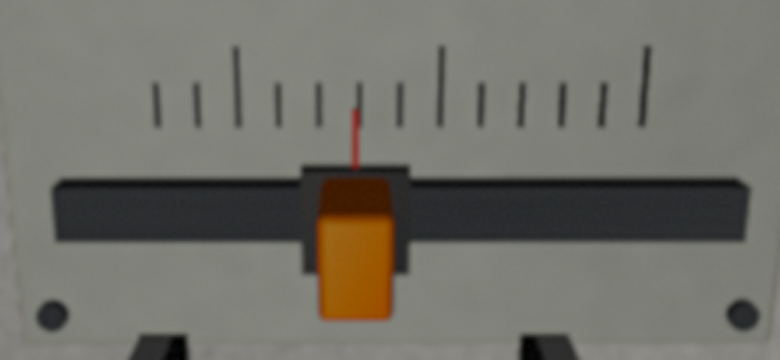

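>>> drive_tool(rows=[{"x": 0, "y": 0, "z": -0.03, "yaw": 0, "grip": 0.6}, {"x": 0, "y": 0, "z": -0.065, "yaw": 0, "grip": 0.6}, {"x": 0, "y": 0, "z": -0.1, "yaw": 0, "grip": 0.6}, {"x": 0.01, "y": 0, "z": -0.135, "yaw": 0, "grip": 0.6}, {"x": 0.04, "y": 0, "z": -0.145, "yaw": 0, "grip": 0.6}, {"x": 0.07, "y": 0, "z": -0.145, "yaw": 0, "grip": 0.6}, {"x": 0.09, "y": 0, "z": -0.145, "yaw": 0, "grip": 0.6}, {"x": 0.1, "y": 0, "z": -0.145, "yaw": 0, "grip": 0.6}, {"x": 0.1, "y": 0, "z": -0.145, "yaw": 0, "grip": 0.6}, {"x": 0.1, "y": 0, "z": -0.145, "yaw": 0, "grip": 0.6}])

```text
time: 25.47
position: [0.5766, 0.1918, 0.2753]
tcp_rot: [[0.986, 0.164, 0.024], [0.164, -0.986, 0.003], [0.024, 0.001, -1.0]]
ft_force: [-0.0, -0.1, -0.5]
opening: 0.0512
```

Run:
```python
from h import *
c,p,d,s=snap('wrist',26);kz(26);c,p,d,s=snap('side',26)
cv2.imwrite('pics/s26s.png',cv2.resize(p[150:300,180:330,::-1],None,fx=4,fy=4,interpolation=cv2.INTER_CUBIC))
```

```text
25.4667 [0.57657678 0.19177627 0.27528063] jaw -80.53911988723657 [-0.03389766 -0.08540787 -0.48480914] 0.051233279713654045
26 n 637 knob 0.15228238705007874 xy [0.64334573 0.19198964] block 0.08080019923826545 exp 71.48218781181329
25.5167 [0.57622029 0.19180885 0.27580172] jaw -80.5238511927065 [ 0.02658603 -0.78432533 -0.27594569] 0.05093634435892198
```

View pics/s26s.png

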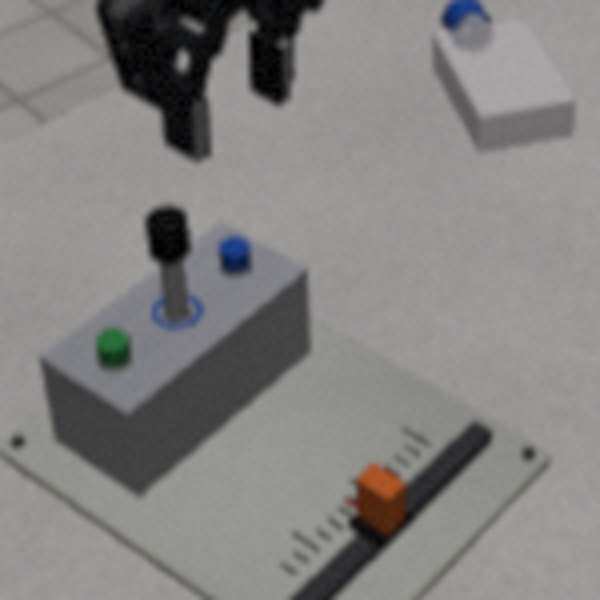

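The pointer stands at about 71 (ticks 70 and 80 at crop u=360 and 319). The rod's exposed length holds steady at 71.5 mm over several views, the rod is upright in the ring, and the gripper is clear. Hand in.

```bash
python3 -c "
from plant import *
print(hand_in())"
```

```text
the job is handed in; nothing more can be done
None
```

The depth rod is standing released in the blue-ringed bore, the slide is set to about 71 mm, and the job was handed in at about 25.5 s. The hand-in gave no verdict.

- **Rod:** I took it from the rack and pushed it down through roughly 5 N of ball drag. The cushion's force rise began at about 53.5 mm depth, and I pressed it in about 3–4 mm.
- **Release:** Opening the fingers let the rod rise by about 2.5 mm. I pressed the knob again with shut fingers to 13.5 N, about 3 mm deeper, and lifted off without gripping.
- **Slide:** I pinched it and moved it from about 6 mm to about 70 mm. Once the rod had settled I corrected it to about 71 mm and let go.

**Last checks:**
- The rod stands upright in the ring. Three views over about 4 s gave an exposed length of 71.4–71.5 mm, so it is steady.
- The slide's pointer reads about 71.0 mm against the ticks, within the 4 mm tolerance.
- The gripper is clear of everything, and the bystanders in the last views looked unmoved.

**What disagreed or stayed uncertain:**
- The rod read 70.2 mm right after the second press and 71.5 mm later. It probably eased up slowly on the cushion, so it may now rest on the floor with little more than its own weight. I could not measure the force at the tip directly.
- Height estimates from the arm's own position differed from the camera's by up to about 1 mm.

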